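# Transfer a row of vials in order and pin the lid on

## Task

Move the three capped vials from the coloured sleeves of the grey rack into the pockets of the black rack in the same order, counted from the orange block at the end of each rack: the vial that starts nearest the grey rack's orange block goes into the pocket nearest the black rack's orange block, and so on along the row. Stand them upright on the pocket floors, and only when all three are in, fit the teal lid over them with its two holes on the black rack's two pins, flat down on the post shoulders, and let go.

Things in the scene. Friction and masses are not known exactly. Their poses are not given: they have to be found in the camera images.
- vial_red: sealed upright sample vial with a red screw cap, loose, 40 g more or less: pale body 28 mm in diameter with a bevelled foot 22 mm across, cap 30 mm in diameter from 62 to 80 mm above the foot; origin at the centre of its underside, z up its axis
- vial_blue: sealed upright sample vial with a blue screw cap, loose, 40 g more or less: pale body 28 mm in diameter with a bevelled foot 22 mm across, cap 30 mm in diameter from 62 to 80 mm above the foot; origin at the centre of its underside, z up its axis
- vial_yellow: sealed upright sample vial with a yellow screw cap, loose, 40 g more or less: pale body 28 mm in diameter with a bevelled foot 22 mm across, cap 30 mm in diameter from 62 to 80 mm above the foot; origin at the centre of its underside, z up its axis
- sleeve_red: fixed red square sleeve of the grey starting rack, where the red-capped vial starts; it shows that vial's place in the row. 56 mm square outside, pocket 44 mm square, 34 mm high; origin at the centre of its underside, 8 mm above the table; vial stands on the pocket floor 4 mm above the origin. The sleeves stand 60 mm apart along their y, in any order
- sleeve_blue: fixed blue square sleeve of the grey starting rack, where the blue-capped vial starts; it shows that vial's place in the row. 56 mm square outside, pocket 44 mm square, 34 mm high; origin at the centre of its underside, 8 mm above the table; vial stands on the pocket floor 4 mm above the origin. The sleeves stand 60 mm apart along their y, in any order
- sleeve_yellow: fixed yellow square sleeve of the grey starting rack, where the yellow-capped vial starts; it shows that vial's place in the row. 56 mm square outside, pocket 44 mm square, 34 mm high; origin at the centre of its underside, 8 mm above the table; vial stands on the pocket floor 4 mm above the origin. The sleeves stand 60 mm apart along their y, in any order
- src_tag: fixed orange block, 50 x 22 mm and 26 mm high, at one end of the grey starting rack: marks where its row begins (a grey block is at the other end). Origin at the centre of its underside; sleeve centres are 52, 112 and 172 mm from it
- dst_tag: fixed orange block, 50 x 22 mm and 26 mm high, at one end of the black rack (either end; axes parallel to the rack's): marks where that row begins (a grey block is at the other end). Origin at the centre of its underside, 141 mm from the rack's centre along the rack's y; pocket centres are 81, 141 and 201 mm from it
- dst_rack: fixed black rack 70 x 250 mm, white pocket floors, origin at its centre on the table. Pockets at y = -60, 0, 60 mm, 44 mm square, floors 8 mm and wall tops 38 mm up. Posts 18 mm thick at y = -112 and 112 mm, flat shoulders (the lid rests there) 93 mm up, each with a dowel pin 10 mm in diameter, straight for 10 mm, then tapering to 3 mm at the tip, 115 mm up
- lid: loose flat teal lid, 160 g, 60 x 250 x 6 mm, lying on the table, long side along its y, origin at the centre of its underside. Two round 13 mm holes through it at y = -112 and 112 mm. Black ridge handle on top at the centre: 16 mm thick (x), 60 mm long (y), its top 44 mm above the origin. Fits either way round; on the pins it clears the caps by 5 mm
There are look-alikes about, which are no part of the job. Leave any purple look-alike of the vial_yellow alone. What is shaped like the vial_red but purple is not meant.

How it is judged:
On the way, in this order (a step that is already met when the one before it is completed fails the run):
1. all three vials stand upright in their right pockets of the black rack, released, with the lid not yet on (x of vial_red in the frame of dst_rack between -0.015 and 0.015 m and z of vial_red in the frame of dst_rack between 0.003 and 0.016 m and angle between each of vial_red, vial_blue, vial_yellow's own z axis and vertical below 0.12 rad and ((horizontal distance between sleeve_red and src_tag between 0.032 and 0.072 m and horizontal distance between vial_red and dst_tag between 0.066 and 0.096 m) or (horizontal distance between sleeve_red and src_tag between 0.092 and 0.132 m and horizontal distance between vial_red and dst_tag between 0.126 and 0.156 m) or (horizontal distance between sleeve_red and src_tag between 0.152 and 0.192 m and horizontal distance between vial_red and dst_tag between 0.186 and 0.216 m)) and x of vial_blue in the frame of dst_rack between -0.015 and 0.015 m and z of vial_blue in the frame of dst_rack between 0.003 and 0.016 m and ((horizontal distance between sleeve_blue and src_tag between 0.032 and 0.072 m and horizontal distance between vial_blue and dst_tag between 0.066 and 0.096 m) or (horizontal distance between sleeve_blue and src_tag between 0.092 and 0.132 m and horizontal distance between vial_blue and dst_tag between 0.126 and 0.156 m) or (horizontal distance between sleeve_blue and src_tag between 0.152 and 0.192 m and horizontal distance between vial_blue and dst_tag between 0.186 and 0.216 m)) and x of vial_yellow in the frame of dst_rack between -0.015 and 0.015 m and z of vial_yellow in the frame of dst_rack between 0.003 and 0.016 m and ((horizontal distance between sleeve_yellow and src_tag between 0.032 and 0.072 m and horizontal distance between vial_yellow and dst_tag between 0.066 and 0.096 m) or (horizontal distance between sleeve_yellow and src_tag between 0.092 and 0.132 m and horizontal distance between vial_yellow and dst_tag between 0.126 and 0.156 m) or (horizontal distance between sleeve_yellow and src_tag between 0.152 and 0.192 m and horizontal distance between vial_yellow and dst_tag between 0.186 and 0.216 m)) and contact force between the fingers and vial_red below 0.1 N and contact force between the fingers and vial_blue below 0.1 N and contact force between the fingers and vial_yellow below 0.1 N and horizontal distance between lid and dst_rack above 0.05 m), for 0.2 s.
2. the lid sits on both pins, flat on the shoulders (horizontal distance between lid and dst_rack below 0.006 m and z of lid in the frame of dst_rack between 0.089 and 0.097 m and angle between the y axis of lid and the y axis of dst_rack, either way round below 0.06 rad and angle between lid's own z axis and vertical below 0.04 rad), for 0.2 s.
At the end, for the whole second after the job is handed in: Each vial upright (0.12 rad) on the floor of the black rack's pocket of its rank from the orange block, within 15 mm; the lid on both pins, centre within 6 mm of the rack's, length aligned within 0.06 rad, level within 0.04 rad, underside 89 to 97 mm up; all released and at rest (20 mm/s) (all of step 2 and x of vial_red in the frame of dst_rack between -0.015 and 0.015 m and z of vial_red in the frame of dst_rack between 0.003 and 0.016 m and angle between each of vial_red, vial_blue, vial_yellow's own z axis and vertical below 0.12 rad and ((horizontal distance between sleeve_red and src_tag between 0.032 and 0.072 m and horizontal distance between vial_red and dst_tag between 0.066 and 0.096 m) or (horizontal distance between sleeve_red and src_tag between 0.092 and 0.132 m and horizontal distance between vial_red and dst_tag between 0.126 and 0.156 m) or (horizontal distance between sleeve_red and src_tag between 0.152 and 0.192 m and horizontal distance between vial_red and dst_tag between 0.186 and 0.216 m)) and x of vial_blue in the frame of dst_rack between -0.015 and 0.015 m and z of vial_blue in the frame of dst_rack between 0.003 and 0.016 m and ((horizontal distance between sleeve_blue and src_tag between 0.032 and 0.072 m and horizontal distance between vial_blue and dst_tag between 0.066 and 0.096 m) or (horizontal distance between sleeve_blue and src_tag between 0.092 and 0.132 m and horizontal distance between vial_blue and dst_tag between 0.126 and 0.156 m) or (horizontal distance between sleeve_blue and src_tag between 0.152 and 0.192 m and horizontal distance between vial_blue and dst_tag between 0.186 and 0.216 m)) and x of vial_yellow in the frame of dst_rack between -0.015 and 0.015 m and z of vial_yellow in the frame of dst_rack between 0.003 and 0.016 m and ((horizontal distance between sleeve_yellow and src_tag between 0.032 and 0.072 m and horizontal distance between vial_yellow and dst_tag between 0.066 and 0.096 m) or (horizontal distance between sleeve_yellow and src_tag between 0.092 and 0.132 m and horizontal distance between vial_yellow and dst_tag between 0.126 and 0.156 m) or (horizontal distance between sleeve_yellow and src_tag between 0.152 and 0.192 m and horizontal distance between vial_yellow and dst_tag between 0.186 and 0.216 m)) and linear speed of each of vial_red, vial_blue, vial_yellow, lid below 0.02 m/s); the robot touches nothing.
It also fails if it takes over 115 s, if anything falls off the work surface, if the arm or the gripper's body presses on something with over 40 N, if the wrist force passes 120 N, or if a joint passes its speed limit or range.

## Robot

A 6-joint arm with a two-finger parallel gripper is mounted at the origin on the work surface. World frame = base frame: x ahead of the robot, y to its left, z up, the work surface at z = 0. Lengths are in m, angles in rad, forces in N, time in s.
With the tool pointing down it reaches from about 0.25 to 0.725 m from the base axis. Payload 4 kg.
Tool frame: the origin (TCP) lies at the very end of the fingers, on their centre line; the grasp point (between the pads) lies 19 mm behind it; y points along the fingers, x is the direction in which the jaws open and shut, and the axes are right-handed (so a half turn about y gives the same grasp; the last joint's range is limited). The gripper opens to 85 mm and grips with 20 to 120 N. Pads are 22 mm wide; open, the fingers measure 114 mm over their backs; the gripper's body (76 mm by 85 mm) begins 54 mm behind the grasp point. The pads swing forward as they close: fully open they stand 13 mm farther back than shut.
Start: joints at [-1.231, 0.241, 0.005, 1.335, 0, 1.571], TCP at [0.167, -0.471, 0.231] pointing down, gripper open.
Joint ranges: [-2.72, 2.72], [-1.05, 1.87], [-1.09, 1.28], [-1.99, 2.15], [-1.42, 1.44], [-3.14, 3.14]. Speed limits (rad/s): [2.79, 2.79, 3.14, 3.14, 3.14, 3.14].

## Interface

Orientations are given as [roll, pitch, yaw] about the fixed x, y, z axes, in that order (R = Rz(yaw) Ry(pitch) Rx(roll)).
In Python, from station import arm, snapshot, camera_model, job, models gives the robot as it stands. The module is installed in compiled form; this text tells all that it offers.
- The arm moves only by the tool servo_tool, never from a script. Its argument "series" is one flat list of numbers, 7 for each row, row after row: the shift along the tool's x, y, z in mm, then the turn, a rotation vector about the tool's x, y, z in rad, then the finger opening in mm, from 0 to 85.4. A call has 1 to 20 rows; each row is the pose to reach, as a shift and turn from the pose commanded when the call began, along the tool's axes at that moment; what a row does not reach only later rows make up. A row lasts 1/10 s, in which the tool goes at most 50 mm and 8.59 degrees, less where a joint would pass 70% of its speed; a pose out of reach is approached as far as the arm can. A call with a gripper value outside its range is refused whole. The fingers move at their own pace and stop on an object; "grip_force" is the grip in N (left out, the last holds). Time passes only in rows, so rows that repeat a pose let the fingers close. It gives the time, the measured TCP pose, the force and the opening at its end, in the units of the state.
- arm.get_state(): the state, without advancing time (a new reading comes with each control period).
- snapshot(name): name is "scene" or "side" or "wrist"; returns (picture, depth): 384x512x3 uint8, blue, green, red; 384x512 float32, m along the optical axis (not along the pixel's ray), 0 where there is no reading.
- camera_model(name): a dict with "intrinsics" (3x3 intrinsics, pixels), "k1" (the pictures are not rectified: a ray, as slopes to the right and down, at radius r is drawn at 1 + k1 r^2 times it, then the intrinsics apply), "rvec" (rotation vector, rad) and "tvec" (3), from world to camera coordinates, as OpenCV has them. Camera axes: x right, y down, z forward; pixel columns grow to the right and rows downward; lengths in m; the calibration is good to about 2 mm. A picture is of the moment at which its call begins: read the wrist's pose just before it. camera_model takes no time and is no camera call; for the wrist camera it gives the pose at the moment of the call.
- job.sign_off(): hands the job in, once; it reports no verdict.
Trained networks look in the newest picture that a camera, given by its name, has taken for a name from the list of things; names that differ only in an ending like _2 or _b are one class to them, and where a whole thing is asked for, a point or a joint stands for the part that bears it (a point fixed in the world has none). Each returns a list of dicts, best first, with "score" (0 to 1); they miss things now and then, are a little off and sometimes report something else, mostly with a low value. They report only what shows in the picture. A call takes as long as a camera call. They do not tell look-alikes from the thing itself.
- models.boxes_of(camera, query): "position" ([column, row] in pixels, amid what is visible of it).
The state is a dict: "t": time; "q": joint angles; "joint_velocities": joint speeds; "joint_torque": joint torques, N m; "eef_pos": TCP position; "orientation": TCP orientation; "wrist_force": force on the tool from outside, world axes, zero at the start; "torque": the same for the moment, N m; "width": finger opening in m.
Only numpy, scipy, OpenCV 4.12 (cv2) and the standard library are available. Lean on these libraries where they do the work, as an engineer would, in place of code of your own. Each camera call takes 0.05 s, during which the arm holds its last target.

## Working session

There is one attempt and no reset: what is moved stays moved. The work goes in short steps, Python scripts to look and compute and a tool call to move; the robot and the scene stay as the last step left them, time stands still between calls to the robot, and variables do not carry over. Pictures are saved under pics/ and viewed, and the job is handed in when it is done.

Besides the shell and the picture viewer there is one more tool, called after "Emit:" by a JSON object that holds its "method" and its "body", one argument or row to a line. servo_tool: Moves the arm, as the interface text tells. Its arguments: {"type":"object","properties":{"series":{"type":"array"},"grip_force":{"type":"number"}},"required":["series"]}

```bash
mkdir -p pics; ls
cat > h.py <<'E'
import numpy as np, cv2
from station import arm, snapshot, camera_model, job, models
from scipy.spatial.transform import Rotation as R
def cam(n):
    c=camera_model(n); c['R']=cv2.Rodrigues(np.array(c['rvec'],float))[0]; c['t']=np.array(c['tvec'],float).ravel(); c['K']=np.array(c['intrinsics'],float); return c
def rays(c,uv):
    uv=np.asarray(uv,float).reshape(-1,1,2)
    return cv2.undistortPoints(uv,c['K'],np.array([c['k1'],0,0,0.])).reshape(-1,2)
def cloud(c,d):
    h,w=d.shape; u,v=np.meshgrid(np.arange(w),np.arange(h))
    r=rays(c,np.stack([u.ravel(),v.ravel()],1)); z=d.ravel()
    p=np.c_[r*z[:,None],z]
    return ((p-c['t'])@c['R']).reshape(h,w,3)
def onplane(c,uv,z):
    r=rays(c,uv); d=np.c_[r,np.ones(len(r))]@c['R']; o=-c['R'].T@c['t']
    return o+d*((z-o[2])/d[:,2])[:,None]
def toolR():
    s=arm.get_state(); return np.array(s['eef_pos']),R.from_euler('xyz',s['orientation']).as_matrix()
E
python3 - <<'E'
from h import *
s=arm.get_state(); print(s)
for n in ('scene','side','wrist'):
    c=cam(n); p,d=snapshot(n); cv2.imwrite(f'pics/{n}0.png',p); np.savez(f'{n}0.npz',p=p,d=d,**{k:c[k] for k in('R','t','K','k1')})
    print(n,-c['R'].T@c['t'],c['R'].tolist())
E
```

```text
pics
{'t': 0.0, 'q': array([-1.23099194e+00,  2.41413510e-01,  3.73424476e-03,  1.33524078e+00,
       -3.03291574e-06,  1.57080036e+00]), 'joint_velocities': array([-8.15272915e-04,  6.86927824e-05, -1.00781424e-03, -1.92475433e-03,
       -1.73480566e-03, -5.86400347e-04]), 'joint_torque': array([ 1.32551591e-03, -3.72315860e+01,  2.52410066e+01,  1.68679864e-02,
        4.03499229e-06,  8.38468281e-06]), 'eef_pos': array([ 0.1664358 , -0.47080301,  0.23041655]), 'orientation': array([-1.57079937,  0.00212372, -1.23099597]), 'wrist_force': array([ 0.01762299,  0.00547129, -0.06229976]), 'torque': array([-0.0044489 , -0.02572809, -0.03491897]), 'width': 0.08548624700147911}
scene [1.30334918 0.40040854 0.64432862] [[-0.4258326027831314, 0.9044947977315823, -0.023574462527236717], [0.5108126927785595, 0.218819859801486, -0.8313773282046938], [-0.7468179077280224, -0.36606970624863544, -0.5552080536733747]]
side [0.12193155 0.84013682 0.74264082] [[-0.9045311446484847, -0.4262420069313155, -0.011881072681637406], [-0.2520918099557254, 0.5570228400705498, -0.7913123751041592], [0.34390860372219295, -0.7127715673109468, -0.6112966261308401]]
wrist [ 0.23696644 -0.44596057  0.37273296] [[0.3335777120703064, -0.9427197386638959, -0.0023247243741860713], [-0.9005851807880876, -0.3193956399987732, 0.29484361498031786], [-0.2786974024902775, -0.0962596461828639, -0.9555426931131451]]
```

View pics/scene0.png

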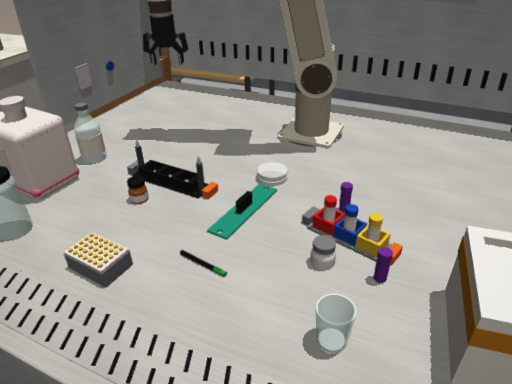

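View pics/side0.png

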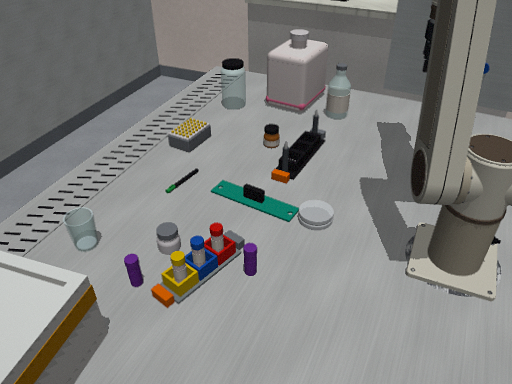

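Run:
```python
from h import *
from collections import Counter
for n in ('scene','side'):
  for q in ['vial_red','vial_blue','vial_yellow','sleeve_red','sleeve_blue','sleeve_yellow','src_tag','dst_tag','dst_rack','lid']:
    print(n,q,[(np.round(b['position']).tolist(),round(b['score'],2)) for b in models.boxes_of(n,q)[:4]])
```

```text
scene vial_red [([329.0, 207.0], 0.88), ([344.0, 197.0], 0.69)]
scene vial_blue [([350.0, 217.0], 0.76)]
scene vial_yellow [([375.0, 227.0], 0.86), ([379.0, 266.0], 0.81)]
scene sleeve_red [([322.0, 224.0], 0.66)]
scene sleeve_blue [([345.0, 232.0], 0.66)]
scene sleeve_yellow [([373.0, 242.0], 0.78), ([330.0, 206.0], 0.23)]
scene src_tag [([394.0, 250.0], 0.49)]
scene dst_tag [([210.0, 188.0], 0.5)]
scene dst_rack [([173.0, 172.0], 0.76)]
scene lid [([244.0, 207.0], 0.61)]
side vial_red [([252.0, 255.0], 0.83), ([218.0, 235.0], 0.59)]
side vial_blue [([197.0, 250.0], 0.62)]
side vial_yellow [([179.0, 266.0], 0.9), ([133.0, 268.0], 0.85)]
side sleeve_red [([224.0, 244.0], 0.85)]
side sleeve_blue [([206.0, 265.0], 0.82)]
side sleeve_yellow []
side src_tag []
side dst_tag [([279.0, 176.0], 0.59)]
side dst_rack []
side lid [([257.0, 198.0], 0.83)]
```

Run:
```python
from h import *
a=np.load('scene0.npz')['p'][160:300,100:420]; b=np.load('side0.npz')['p'][120:310,110:350]
cv2.imwrite('pics/cr1.png',np.vstack([cv2.resize(a,(640,280),interpolation=2),]))
cv2.imwrite('pics/cr2.png',cv2.resize(b,(720,570),interpolation=2))
def load(n):
    f=np.load(n+'0.npz'); c=dict(K=f['K'],R=f['R'],t=f['t'],k1=float(f['k1'])); return c,f['p'],f['d']
hsvr={'red':[(0,4),(175,180)],'orange':[(5,15)],'yellow':[(20,32)],'teal':[(75,95)],'blue':[(105,122)],'purple':[(125,150)]}
for n in('scene','side'):
    c,p,d=load(n); P=cloud(c,d); hsv=cv2.cvtColor(p,cv2.COLOR_BGR2HSV)
    for k,rs in hsvr.items():
        m=np.zeros(d.shape,bool)
        for lo,hi in rs: m|=(hsv[...,0]>=lo)&(hsv[...,0]<=hi)
        m&=(hsv[...,1]>130)&(hsv[...,2]>40)&(d>0)&(P[...,2]>-.01)&(P[...,2]<.15)&(np.hypot(P[...,0],P[...,1])<.9)
        nn,l,st,ce=cv2.connectedComponentsWithStats(m.astype(np.uint8))
        for i in range(1,nn):
            if st[i,4]>15:
                q=P[l==i]; print(n,k,st[i,4],ce[i].round(),'mean',q.mean(0).round(3),'z',np.percentile(q[:,2],[2,50,98]).round(3))
```

```text
scene red 127 [330. 201.] mean [0.516 0.217 0.088] z [0.077 0.09  0.094]
scene red 402 [326. 221.] mean [0.523 0.212 0.031] z [0.01  0.033 0.044]
scene orange 191 [209. 190.] mean [ 0.498 -0.13   0.018] z [0.002 0.021 0.028]
scene orange 126 [137. 191.] mean [ 0.608 -0.291  0.04 ] z [0.029 0.039 0.051]
scene orange 148 [396. 251.] mean [0.556 0.385 0.022] z [0.004 0.025 0.028]
scene yellow 149 [375. 220.] mean [0.543 0.328 0.085] z [0.003 0.09  0.093]
scene yellow 516 [371. 241.] mean [0.554 0.329 0.03 ] z [0.009 0.033 0.044]
scene yellow 21 [ 83. 243.] mean [ 0.846 -0.253  0.055] z [0.051 0.055 0.057]
scene yellow 31 [ 81. 248.] mean [ 0.861 -0.243  0.054] z [0.05  0.055 0.057]
scene yellow 25 [102. 252.] mean [ 0.852 -0.189  0.055] z [0.051 0.055 0.057]
scene teal 1050 [241. 212.] mean [ 0.539 -0.008  0.006] z [0.003 0.006 0.009]
scene blue 137 [351. 210.] mean [0.53  0.27  0.086] z [0.028 0.09  0.093]
scene blue 413 [348. 231.] mean [0.54  0.271 0.031] z [0.011 0.034 0.043]
scene purple 232 [345. 195.] mean [0.429 0.234 0.054] z [0.01  0.055 0.081]
scene purple 422 [383. 264.] mea
[... 625 characters left out ...]
] z [0.05  0.054 0.057]
side yellow 17 [183. 131.] mean [ 0.854 -0.182  0.055] z [0.05  0.055 0.059]
side yellow 20 [186. 131.] mean [ 0.842 -0.184  0.054] z [0.05  0.054 0.059]
side yellow 785 [180. 275.] mean [0.535 0.338 0.044] z [0.011 0.038 0.094]
side yellow 731 [ 58. 338.] mean [0.595 0.601 0.127] z [0.108 0.126 0.145]
side teal 1127 [256. 201.] mean [ 0.515 -0.003  0.006] z [0.002 0.006 0.01 ]
side blue 163 [197. 242.] mean [0.525 0.275 0.089] z [0.077 0.091 0.094]
side blue 437 [203. 263.] mean [0.512 0.278 0.032] z [0.01  0.036 0.045]
side purple 364 [250. 259.] mean [0.415 0.24  0.053] z [0.007 0.055 0.082]
side purple 389 [133. 270.] mean [0.628 0.374 0.054] z [0.009 0.058 0.081]
```

View pics/cr2.png

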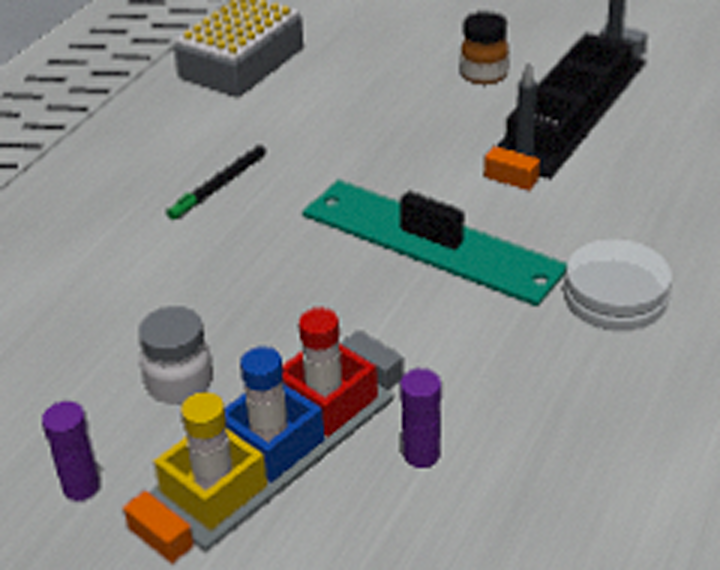

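```bash
cat > m.py <<'E'
from h import *
hsvr={'red':[(0,4),(175,180)],'orange':[(5,15)],'yellow':[(20,32)],'teal':[(75,95)],'blue':[(105,122)],'purple':[(125,150)]}
def mask(p,k,s=130):
    hsv=cv2.cvtColor(p,cv2.COLOR_BGR2HSV); m=np.zeros(p.shape[:2],bool)
    for lo,hi in hsvr[k]: m|=(hsv[...,0]>=lo)&(hsv[...,0]<=hi)
    return m&(hsv[...,1]>s)&(hsv[...,2]>40)
def load(n,i=0):
    f=np.load(f'{n}{i}.npz'); return dict(K=f['K'],R=f['R'],t=f['t'],k1=float(f['k1'])),f['p'],f['d']
def rect(q):
    (c,(w,h),a)=cv2.minAreaRect((q[:,:2]*1000).astype(np.float32)); b=cv2.boxPoints(((c),(w,h),a)); 
    e=b[1]-b[0]; f=b[2]-b[1]; L=e if np.linalg.norm(e)>np.linalg.norm(f) else f
    return np.round(c,1),round(max(w,h),1),round(min(w,h),1),round(np.degrees(np.arctan2(L[1],L[0]))%180,1)
E
python3 - <<'E'
from m import *
for n in('scene','side'):
    c,p,d=load(n); P=cloud(c,d); Z=P[...,2]; ok=(d>0)&(np.hypot(P[...,0],P[...,1])<.75)&(P[...,0]>.2)
    for k in('red','blue','yellow'):
        m=mask(p,k)&ok&(Z>.086)&(Z<.097); q=P[m]; (cc,r)=cv2.minEnclosingCircle((q[:,:2]*1000).astype(np.float32)); print(n,k,'cap',np.round(cc,1),round(r,1),np.median(q[:,2]).round(4))
        m=mask(p,k)&ok&(Z>.036)&(Z<.047);print('  sleeve',rect(P[m]))
    m=mask(p,'orange')&ok&(Z>.022)&(Z<.03); 
    for s,t in((0,'dst'),(1,'src')):
        mm=m&((P[...,1]>0)==s); print('  tag',t,rect(P[mm]))
    m=mask(p,'teal')&ok&(Z<.02); print('  lid',rect(P[m]),np.median(Z[m]))
    # handle: dark above lid
    g=p.max(2); m=ok&(g<70)&(Z>.025)&(Z<.055)&(abs(P[...,1])<.08)&(P[...,0]>.4)&(P[...,0]<.6); print('  handle',rect(P[m]),np.percentile(Z[m],95))
    m=ok&(Z>.06)&(Z<.13)&(P[...,1]<-.08)&(P[...,0]<.65)&(P[...,0]>.2)
    nn,l,st,ce=cv2.connectedComponentsWithStats(m.astype(np.uint8))
    for i in range(1,nn):
        if st[i,4]>8: q=P[l==i]; print('  post',st[i],q.mean(0).round(4),q[:,2].max().round(3),P[l==i][q[:,2]>.1].mean(0).round(4))
E
```

```text
scene red cap [512.2 214.3] 15.7 0.0913
  sleeve (array([509.4, 215. ]), 60.4, 57.5, np.float32(165.6))
scene blue cap [529.1 270.1] 15.5 0.0913
  sleeve (array([526.3, 272.3]), 58.7, 58.3, np.float32(77.9))
scene yellow cap [542.2 328.1] 15.3 0.0912
  sleeve (array([542.6, 329.6]), 58.3, 57.0, np.float32(165.9))
  tag dst (array([ 558.7, -198.4]), 229.2, 48.0, np.float32(132.3))
  tag src (array([556.4, 380.9]), 48.6, 21.2, np.float32(167.1))
  lid (array([520.1,  -8.8]), 258.2, 65.1, np.float32(171.5)) 0.005713868408039042
  handle (array([525. ,  -8.4]), 62.7, 14.3, np.float32(172.6)) 0.044868434442421154
  post [ 86 121  18  27 307] [ 0.4654 -0.5634  0.0962] 0.13 [ 0.4648 -0.5647  0.1162]
  post [135 140   8  18  91] [ 0.4793 -0.38    0.0837] 0.113 [ 0.4776 -0.3814  0.1071]
  post [196 156   8  20 102] [ 0.4953 -0.1562  0.084 ] 0.116 [ 0.4929 -0.1578  0.1074]
  post [127 176  17  11 140] [ 0.5979 -0.3011  0.0646] 0.069 [nan nan nan]
side red cap [509.7 216.3] 15.2 0.0918
  sleeve (array([507.7, 214.5]), 58.2, 56.7, np.float32(73.4))
side blue cap [527.1 271.3] 15.1 0.0923
  sleev
[... 167 characters left out ...]
dst (array([ 540. , -202.7]), 213.2, 47.2, np.float32(122.9))
  tag src (array([554.1, 381. ]), 50.6, 21.7, np.float32(164.2))
  lid (array([522.9,  -9.3]), 250.6, 62.9, np.float32(173.2)) 0.006409893829002784
  handle (array([522.9,  -7.8]), 62.0, 17.1, np.float32(175.1)) 0.046300619414731015
  post [328  82  23  23 408] [ 0.4517 -0.5681  0.0966] 0.13 [ 0.4518 -0.5696  0.1154]
  post [313 110   6  17  74] [ 0.474  -0.3788  0.0841] 0.113 [ 0.4752 -0.3818  0.1072]
  post [265 123  14  10 100] [ 0.594  -0.2994  0.0654] 0.07 [nan nan nan]
  post [282 141   7  19  92] [ 0.4902 -0.1561  0.0847] 0.114 [ 0.4913 -0.1593  0.1061]<stdin>:16: RuntimeWarning: Mean of empty slice.
  ret = um.true_divide(
```

```bash
cat > go.py <<'E'
import sys
from h import *
def go(x,y,z,yaw):
    p,Rm=toolR(); T=R.from_euler('xyz',[-np.pi/2,0,np.radians(yaw)]).as_matrix()
    sh=Rm.T@(np.array([x,y,z])-p)*1000; rv=R.from_matrix(Rm.T@T).as_rotvec()
    s=arm.get_state(); print('t',round(s['t'],2),'q',np.round(s['q'],2),'pos',p.round(4),'rpy',np.round(s['orientation'],4),'w',round(s['width'],4),'F',np.round(s['wrist_force'],1)); print('shift',sh.round(1),'rv',rv.round(4))
if __name__=='__main__': go(*map(float,sys.argv[1:5]))
E
python3 go.py .528 .2707 .25 -16; python3 -c "
from m import *
print(load('wrist')[0]['K'])"
```

```text
t 1.15 q [-1.23  0.24  0.01  1.34  0.    1.57] pos [ 0.1667 -0.4714  0.2313] rpy [-1.5708 -0.     -1.231 ] w 0.0851 F [-0.7  0.3  0.1]
shift [-579.2  -18.7  588. ] rv [ 0.     -0.9517  0.    ]
[[317.10604585   0.         258.97663113]
 [  0.         317.10604585 193.28086099]
 [  0.           0.           1.        ]]
```

Emit:
{"method": "servo_tool", "body": {
  "series": [-579,-19,588,0,-0.952,0,60,-579,-19,588,0,-0.952,0,60,-579,-19,588,0,-0.952,0,60,-579,-19,588,0,-0.952,0,60,-579,-19,588,0,-0.952,0,60,-579,-19,588,0,-0.952,0,60,-579,-19,588,0,-0.952,0,60,-579,-19,588,0,-0.952,0,60,-579,-19,588,0,-0.952,0,60,-579,-19,588,0,-0.952,0,60,-579,-19,588,0,-0.952,0,60,-579,-19,588,0,-0.952,0,60,-579,-19,588,0,-0.952,0,60,-579,-19,588,0,-0.952,0,60,-579,-19,588,0,-0.952,0,60,-579,-19,588,0,-0.952,0,60,-579,-19,588,0,-0.952,0,60,-579,-19,588,0,-0.952,0,60,-579,-19,588,0,-0.952,0,60,-579,-19,588,0,-0.952,0,60],
  "grip_force": 40
}}

```text
t: 3.15
eef_pos: [0.5276, 0.2695, 0.2503]
orientation: [-1.571, 0.0, -0.28]
wrist_force: [-0.1, 0.2, 0.4]
width: 0.0601
```

```bash
cat > ws.py <<'E'
import sys
from m import *
i=sys.argv[1]; c=cam('wrist'); p,d=snapshot('wrist'); cv2.imwrite(f'pics/wrist{i}.png',p); np.savez(f'wrist{i}.npz',p=p,d=d,**{k:c[k] for k in('R','t','K','k1')})
E
python3 ws.py 1
python3 - <<'E'
from m import *
c,p,d=load('wrist',1); P=cloud(c,d); Z=P[...,2]
for k in('red','blue','yellow'):
    m=mask(p,k)&(Z>.082)&(Z<.1); q=P[m]
    if len(q): (cc,r)=cv2.minEnclosingCircle((q[:,:2]*1000).astype(np.float32)); print(k,np.round(cc,1),round(r,1),np.median(q[:,2]))
    m=mask(p,k)&(Z>.034)&(Z<.05); 
    if m.any(): print('  sleeve',rect(P[m]))
m=mask(p,'orange')&(Z>.02)&(Z<.03)
if m.any(): print(rect(P[m]))
E
python3 go.py .5415 .3285 .16 -16
```

```text
red [509.3 214.2] 14.8 0.09150768635841058
  sleeve (array([507.4, 213.5]), 56.3, 54.7, np.float32(74.2))
blue [526.4 269.3] 14.9 0.09162799681415387
  sleeve (array([524. , 271.5]), 55.4, 54.5, np.float32(74.4))
yellow [540.1 326.9] 14.7 0.09151648206666228
  sleeve (array([540.2, 328.6]), 55.3, 55.1, np.float32(164.0))
(array([554.7, 378.3]), 48.2, 19.9, np.float32(164.0))
t 3.2 q [ 0.47  0.42  0.31  1.46 -0.    2.32] pos [0.5277 0.2693 0.2506] rpy [-1.5711e+00  1.0000e-04 -2.8020e-01] w 0.0601 F [ 0.2 -0.9 -0.3]
shift [-3.1 90.6 60.7] rv [ 0.0004 -0.001  -0.0001]
```

View pics/wrist1.png

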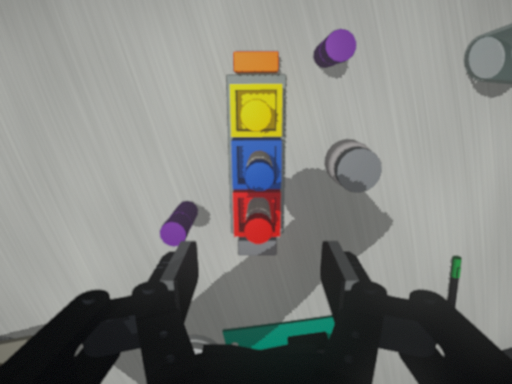

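Emit:
{"method": "servo_tool", "body": {
  "series": [-4,15,40,0,0,0,60,-4,50,59,0,0,0,60,-4,90,59,0,0,0,60,-4,130,59,0,0,0,60,-4,165,59,0,0,0,60,-4,185,59,0,0,0,60,-4,188.5,59,0,0,0,60,-4,188.5,59,0,0,0,60,-4,188.5,59,0,0,0,20,-4,188.5,59,0,0,0,20,-4,188.5,59,0,0,0,20,-4,188.5,59,0,0,0,20,-4,188.5,59,0,0,0,20,-4,188.5,59,0,0,0,20,-4,188.5,59,0,0,0,20]
}}

```text
t: 4.7
eef_pos: [0.5418, 0.3291, 0.0642]
orientation: [-1.568, -0.003, -0.279]
wrist_force: [-0.1, -0.1, 6.4]
width: 0.0283
```

Emit:
{"method": "servo_tool", "body": {
  "series": [0,-10,0,0,0,0,20,0,-30,0,0,0,0,20,0,-70,0,0,0,0,20,0,-110,0,0,0,0,20,0,-140,0,0,0,0,20,0,-140,0,0,0,0,20,0,-140,0,0,0,0,20]
}}

```text
t: 5.4
eef_pos: [0.5408, 0.3285, 0.203]
orientation: [-1.569, -0.001, -0.279]
wrist_force: [0.8, 0.2, -1.0]
width: 0.0282
```

```bash
python3 ws.py 2;python3 go.py .4884 -.2101 .2 -4
python3 - <<'E'
from h import *
p,d=snapshot('side'); cv2.imwrite('pics/side2.png',cv2.resize(p[130:330,80:330],(750,600)))
E
```

```text
t 5.45 q [0.55 0.52 0.34 1.39 0.   2.4 ] pos [0.54   0.3281 0.2014] rpy [-1.5715e+00  7.0000e-04 -2.7900e-01] w 0.0286 F [ 0.   0.8 -0. ]
shift [  98.6    1.7 -531.6] rv [ 0.0006 -0.2092 -0.0008]
```

View pics/side2.png

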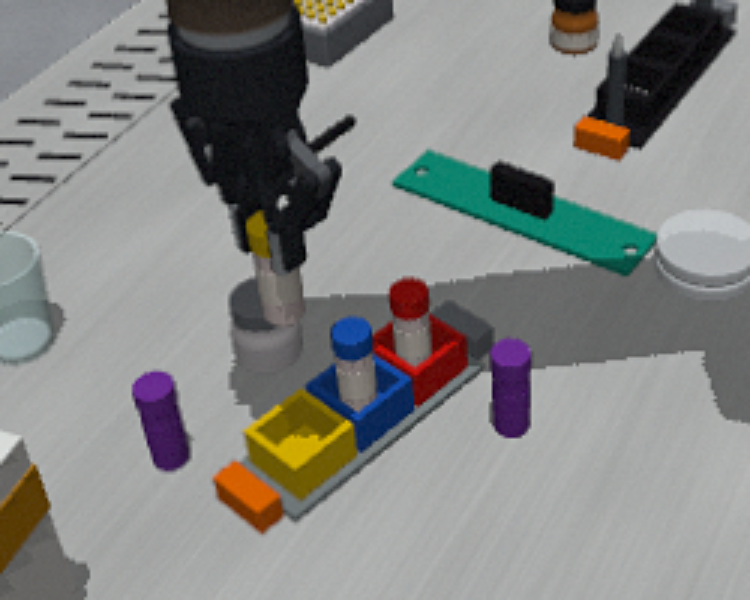

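View pics/wrist2.png

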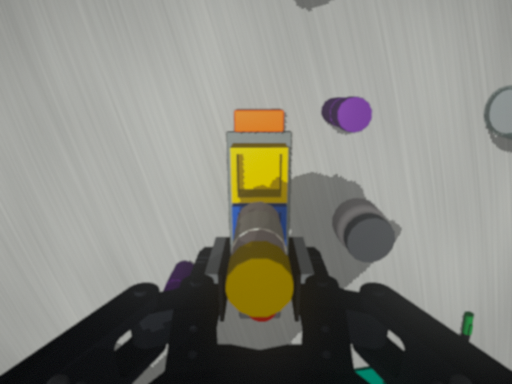

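Emit:
{"method": "servo_tool", "body": {
  "series": [98.5,2,-531.5,0,-0.209,0,20,98.5,2,-531.5,0,-0.209,0,20,98.5,2,-531.5,0,-0.209,0,20,98.5,2,-531.5,0,-0.209,0,20,98.5,2,-531.5,0,-0.209,0,20,98.5,2,-531.5,0,-0.209,0,20,98.5,2,-531.5,0,-0.209,0,20,98.5,2,-531.5,0,-0.209,0,20,98.5,2,-531.5,0,-0.209,0,20,98.5,2,-531.5,0,-0.209,0,20,98.5,2,-531.5,0,-0.209,0,20,98.5,2,-531.5,0,-0.209,0,20,98.5,2,-531.5,0,-0.209,0,20]
}}

```text
t: 6.8
eef_pos: [0.4874, -0.2102, 0.198]
orientation: [-1.569, 0.003, -0.073]
wrist_force: [0.6, 0.7, -0.5]
width: 0.0285
```

```bash
python3 ws.py 3;python3 go.py .4884 -.2101 .0635 -4
python3 - <<'E'
from m import *
c,p,d=load('wrist',3); P=cloud(c,d); Z=P[...,2]; print(toolR()[0])
m=mask(p,'yellow')&(Z>.19)&(Z<.28); q=P[m]; print('cap',cv2.minEnclosingCircle((q[:,:2]*1000).astype(np.float32)),np.median(q[:,2]))
m=mask(p,'orange')&(Z>.02)&(Z<.03); print(rect(P[m]))
p,d=snapshot('side'); cv2.imwrite('pics/side3.png',cv2.resize(p[60:210,200:400],(800,600)))
p,d=snapshot('scene'); cv2.imwrite('pics/scene3.png',cv2.resize(p[90:240,80:280],(800,600)))
E
```

```text
t 6.85 q [-0.41  0.32  0.03  1.28  0.    1.24] pos [ 0.4878 -0.2093  0.1983] rpy [-1.5692  0.003  -0.0706] w 0.0282 F [ 0.4 -0.7 -1.1]
shift [  1.1 134.8  -1. ] rv [-0.0016 -0.0008 -0.003 ]
[ 0.48779447 -0.20929094  0.19833416]
cap ((486.78460693359375, -212.71817016601562), 16.021169662475586) 0.22510704944138543
(array([ 535.5, -200.6]), 203.8, 48.9, np.float32(122.4))
```

View pics/scene3.png

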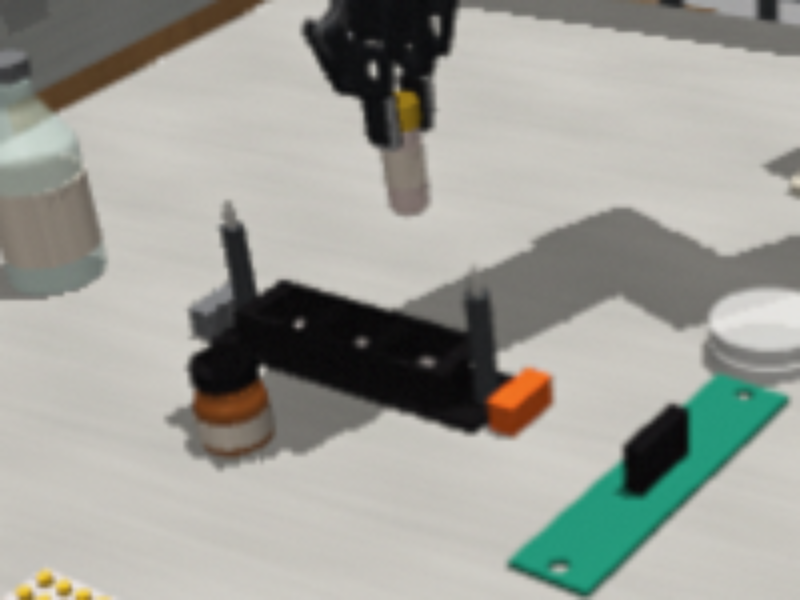

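View pics/wrist3.png

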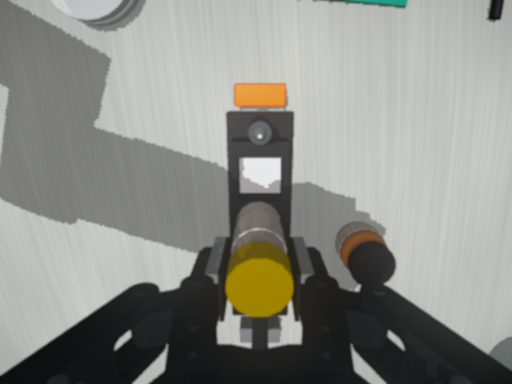

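Run:
```python
from m import *
c,p,d=load('wrist',3); P=cloud(c,d); Z=P[...,2]
m=(p.min(2)>190)&(Z<.02)&(Z>-.01); m[:155]=0;m[195:]=0;m[:,:235]=0;m[:,285:]=0
ys,xs=np.nonzero(m); print('white px',xs.min(),xs.max(),ys.min(),ys.max(), onplane(c,[[ (xs.min()+xs.max())/2,ys.min()],[(xs.min()+xs.max())/2,ys.max()]],.008))
o=mask(p,'orange')&(d>0)&(Z<.04); o[120:]=0; o&=Z>.02; print('tag',rect(P[o]))
cv2.imwrite('pics/pin3.png',cv2.resize(p[70:200,200:320],(720,780)[:2],interpolation=2)[:600])
print(onplane(c,[[260,130]],.115))
```

```text
white px 242 279 158 187 [[ 0.48867659 -0.19783554  0.008     ]
 [ 0.48641054 -0.22974561  0.008     ]]
tag (array([ 492.8, -133.1]), 48.4, 19.6, np.float32(175.9))
[[ 0.49111514 -0.15782447  0.115     ]]
```

View pics/pin3.png

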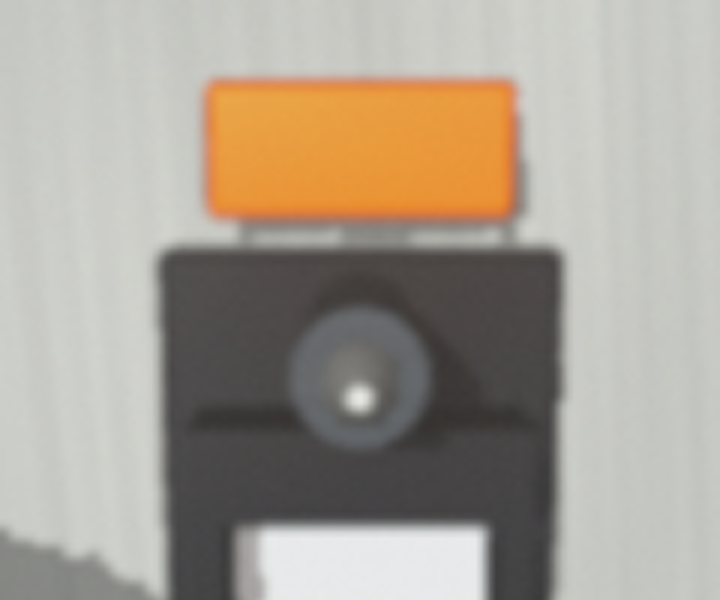

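Emit:
{"method": "servo_tool", "body": {
  "series": [1,30,-1,0,0,0,20,1,65,-1,0,0,0,20,1,95,-1,0,0,0,20,1,115,-1,0,0,0,20,1,128,-1,0,0,0,20,1,135,-1,0,0,0,20,1,137,-1,0,0,0,20,1,137,-1,0,0,0,20,1,137,-1,0,0,0,20]
}}

```text
t: 7.85
eef_pos: [0.4905, -0.2108, 0.0637]
orientation: [-1.571, -0.002, -0.069]
wrist_force: [-0.3, -1.0, -0.2]
width: 0.0285
```

Emit:
{"method": "servo_tool", "body": {
  "series": [0,2,0,0,0,0,20,0,2,0,0,0,0,20,0,2,0,0,0,0,60,0,2,0,0,0,0,60,0,2,0,0,0,0,60,0,2,0,0,0,0,60,0,-15,0,0,0,0,60,0,-60,0,0,0,0,60,0,-110,0,0,0,0,60,0,-150,0,0,0,0,60,0,-150,0,0,0,0,60]
}}

```text
t: 8.95
eef_pos: [0.4933, -0.2124, 0.2197]
orientation: [-1.575, -0.012, -0.07]
wrist_force: [0.6, -0.2, -0.3]
width: 0.0601
```

```bash
python3 ws.py 4;python3 go.py .5268 .270 .2 -15.9
```

```text
t 9.0 q [-0.41  0.31  0.06  1.31  0.    1.23] pos [ 0.4918 -0.2118  0.2165] rpy [-1.5734 -0.0076 -0.07  ] w 0.0599 F [-0.7  0.3 -0.8]
shift [  1.1  15.2 483.1] rv [0.0018 0.2075 0.0078]
```

View pics/wrist4.png

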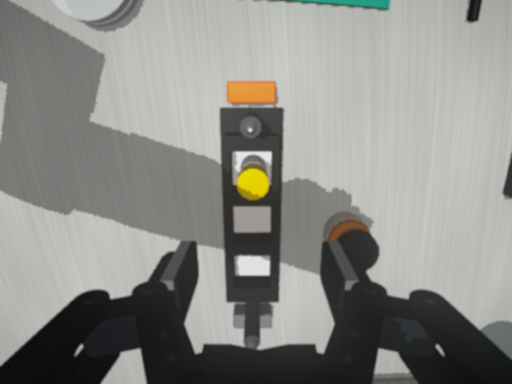

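Emit:
{"method": "servo_tool", "body": {
  "series": [1,15,483,0,0.2075,0,60,1,15,483,0,0.2075,0,60,1,15,483,0,0.2075,0,60,1,15,483,0,0.2075,0,60,1,15,483,0,0.2075,0,60,1,15,483,0,0.2075,0,60,1,15,483,0,0.2075,0,60,1,15,483,0,0.2075,0,60,1,15,483,0,0.2075,0,60,1,15,483,0,0.2075,0,60,1,15,483,0,0.2075,0,60,1,15,483,0,0.2075,0,60,1,15,483,0,0.2075,0,60]
}}

```text
t: 10.3
eef_pos: [0.5239, 0.2696, 0.1967]
orientation: [-1.573, 0.002, -0.278]
wrist_force: [-0.1, 0.7, 0.6]
width: 0.06
```

```bash
python3 go.py .5268 .270 .062 -15.9
```

```text
t 10.3 q [ 0.48  0.44  0.19  1.33 -0.    2.32] pos [0.5239 0.2696 0.1967] rpy [-1.5728  0.0016 -0.2785] w 0.06 F [-0.1  0.7  0.6]
shift [  2.9 134.7   1.5] rv [ 0.002  -0.0009 -0.0016]
```

Emit:
{"method": "servo_tool", "body": {
  "series": [1.5,35,0.5,0,0,0,60,1.5,75,0.5,0,0,0,60,1.5,110,0.5,0,0,0,60,1.5,130,0.5,0,0,0,60,1.5,136,0.5,0,0,0,60,1.5,136,0.5,0,0,0,60,1.5,136,0.5,0,0,0,20,1.5,136,0.5,0,0,0,20,1.5,136,0.5,0,0,0,20,1.5,136,0.5,0,0,0,20,1.5,136,0.5,0,0,0,20,1.5,136,0.5,0,0,0,20,1.5,116,0.5,0,0,0,20,1.5,76,0.5,0,0,0,20,1.5,36,0.5,0,0,0,20,1.5,0,0.5,0,0,0,20,1.5,-5,0.5,0,0,0,20]
}}

```text
t: 12.0
eef_pos: [0.5285, 0.2725, 0.2089]
orientation: [-1.564, -0.008, -0.277]
wrist_force: [0.1, -0.0, -0.3]
width: 0.0287
```

```bash
python3 ws.py 5; python3 go.py .4835 -.2715 .205 -4
python3 - <<'E'
from m import *
c,p,d=load('wrist',4); P=cloud(c,d); Z=P[...,2]
m=mask(p,'yellow')&(Z>.08)&(Z<.1); q=P[m]; print('cap',cv2.minEnclosingCircle((q[:,:2]*1000).astype(np.float32)),np.median(q[:,2]))
o=mask(p,'orange')&(d>0)&(Z<.03)&(Z>.02); o[120:]=0; print('tag',rect(P[o]))
print(onplane(c,[[250,129],[251.5,340]],.115))
E
```

```text
t 12.05 q [0.48 0.43 0.22 1.35 0.   2.32] pos [0.5279 0.2721 0.2071] rpy [-1.5654 -0.0057 -0.2773] w 0.0285 F [-0.3 -0.5  0.4]
shift [ 1.061e+02 -2.000e-01 -5.350e+02] rv [-0.0048 -0.2074  0.0063]
cap ((488.1228942871094, -213.1573486328125), 14.798946380615234) 0.08759523751171844
tag (array([ 493. , -133.5]), 48.3, 19.9, np.float32(175.9))
[[ 0.49064926 -0.16156036  0.115     ]
 [ 0.4762415  -0.36247974  0.115     ]]
```

View pics/wrist5.png

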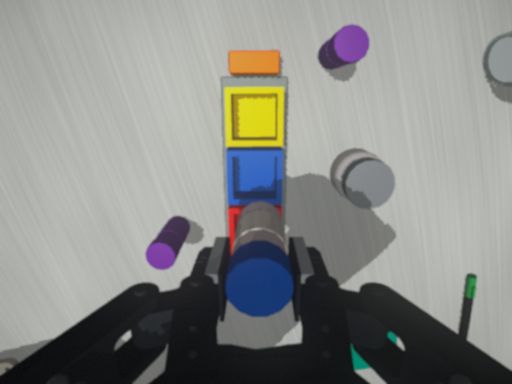

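Emit:
{"method": "servo_tool", "body": {
  "series": [106.5,0,-535,0,-0.2075,0,20,106.5,0,-535,0,-0.2075,0,20,106.5,0,-535,0,-0.2075,0,20,106.5,0,-535,0,-0.2075,0,20,106.5,0,-535,0,-0.2075,0,20,106.5,0,-535,0,-0.2075,0,20,106.5,0,-535,0,-0.2075,0,20,106.5,0,-535,0,-0.2075,0,20,106.5,0,-535,0,-0.2075,0,20,106.5,0,-535,0,-0.2075,0,20,106.5,0,-535,0,-0.2075,0,20,106.5,0,-535,0,-0.2075,0,20,106.5,0,-535,0,-0.2075,0,20,106.5,0,-535,0,-0.2075,0,20]
}}

```text
t: 13.45
eef_pos: [0.4813, -0.2716, 0.2016]
orientation: [-1.569, 0.002, -0.069]
wrist_force: [-1.1, 0.3, -0.5]
width: 0.0285
```

```bash
python3 ws.py 6; python3 go.py .4845 -.272 .061 -4
python3 - <<'E'
from m import *
c,p,d=load('wrist',6); P=cloud(c,d); Z=P[...,2]
m=mask(p,'blue')&(Z>.19)&(Z<.25); q=P[m]; print('cap',cv2.minEnclosingCircle((q[:,:2]*1000).astype(np.float32)),np.median(q[:,2]))
E
```

```text
t 13.5 q [-0.51  0.36  0.09  1.31  0.    1.13] pos [ 0.4817 -0.2713  0.202 ] rpy [-1.5697  0.0016 -0.0684] w 0.0287 F [-0.2  0.  -0. ]
shift [  3.1 141.   -0.7] rv [-0.0011  0.0014 -0.0016]
cap ((480.7452392578125, -273.34747314453125), 15.181591987609863) 0.22908446532439428
```

View pics/wrist6.png

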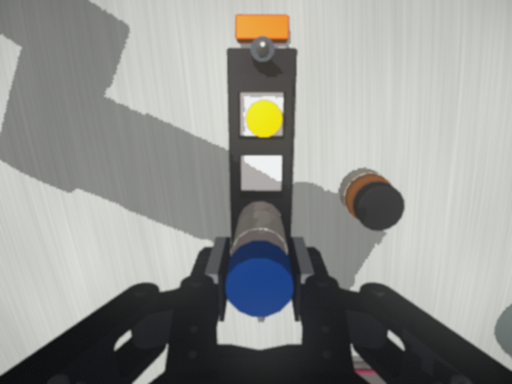

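Emit:
{"method": "servo_tool", "body": {
  "series": [2,30,-0.7,0,0,0,20,2,65,-0.7,0,0,0,20,2,95,-0.7,0,0,0,20,2,117,-0.7,0,0,0,20,2,132,-0.7,0,0,0,20,2,139,-0.7,0,0,0,20,2,141,-0.7,0,0,0,20,2,141,-0.7,0,0,0,20,2,141,-0.7,0,0,0,20]
}}

```text
t: 14.4
eef_pos: [0.4848, -0.2737, 0.0629]
orientation: [-1.572, -0.002, -0.069]
wrist_force: [0.7, 0.4, -0.3]
width: 0.029
```

Emit:
{"method": "servo_tool", "body": {
  "series": [0,1.5,0,0,0,0,20,0,1.5,0,0,0,0,20,0,1.5,0,0,0,0,60,0,1.5,0,0,0,0,60,0,1.5,0,0,0,0,60,0,1.5,0,0,0,0,60,0,-15,0,0,0,0,60,0,-60,0,0,0,0,60,0,-110,0,0,0,0,60,0,-140,0,0,0,0,60,0,-140,0,0,0,0,60]
}}

```text
t: 15.5
eef_pos: [0.4868, -0.2752, 0.2077]
orientation: [-1.576, -0.01, -0.07]
wrist_force: [0.6, -1.0, 0.2]
width: 0.0598
```

```bash
python3 ws.py 7;python3 go.py .5098 .2146 .2 -15.9;  python3 - <<'E'
from m import *
c,p,d=load('wrist',7); P=cloud(c,d); Z=P[...,2]
for k in ('blue','yellow'):
 m=mask(p,k)&(Z>.07)&(Z<.1); q=P[m]; print('cap',cv2.minEnclosingCircle((q[:,:2]*1000).astype(np.float32)),np.median(q[:,2]))
E
```

```text
t 15.55 q [-0.51  0.36  0.1   1.31 -0.    1.13] pos [ 0.4854 -0.2745  0.2047] rpy [-1.5735 -0.0057 -0.07  ] w 0.0601 F [ 0.4 -0.  -1.6]
shift [ -9.9   3.3 489.6] rv [0.0021 0.2075 0.0059]
cap ((483.6665954589844, -275.681640625), 14.870336532592773) 0.08756611033460039
cap ((488.19287109375, -213.96775817871094), 14.478058815002441) 0.08756800242307994
```

View pics/wrist7.png

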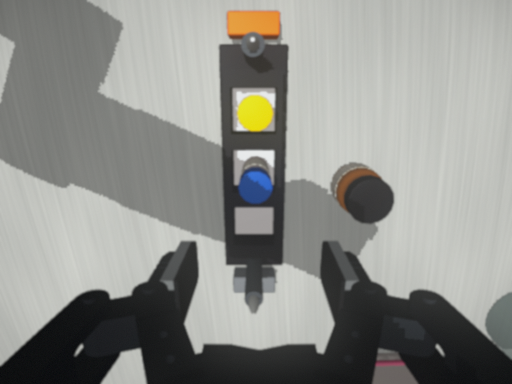

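Yellow [255,112] and blue [256,186] stand in pockets 1 and 2. Now red.

Emit:
{"method": "servo_tool", "body": {
  "series": [-9,4,489.5,0,0.2075,0,60,-9,4,489.5,0,0.2075,0,60,-9,4,489.5,0,0.2075,0,60,-9,4,489.5,0,0.2075,0,60,-9,4,489.5,0,0.2075,0,60,-9,4,489.5,0,0.2075,0,60,-9,4,489.5,0,0.2075,0,60,-9,4,489.5,0,0.2075,0,60,-9,4,489.5,0,0.2075,0,60,-9,4,489.5,0,0.2075,0,60,-9,4,489.5,0,0.2075,0,60,-9,4,489.5,0,0.2075,0,60,-9,4,489.5,0,0.2075,0,60,-9,4,489.5,0,0.2075,0,60]
}}

```text
t: 16.95
eef_pos: [0.5089, 0.2138, 0.1973]
orientation: [-1.572, 0.001, -0.28]
wrist_force: [0.4, -0.3, 1.0]
width: 0.0601
```

```bash
python3 go.py .5098 .2146 .062 -15.9
```

```text
t 16.95 q [ 0.4   0.36  0.08  1.29 -0.    2.25] pos [0.5089 0.2138 0.1973] rpy [-1.5717e+00  9.0000e-04 -2.7970e-01] w 0.0601 F [ 0.4 -0.3  1. ]
shift [  0.7 135.3   1.2] rv [ 0.0009 -0.0022 -0.0009]
```

Emit:
{"method": "servo_tool", "body": {
  "series": [0.5,35,0.5,0,0,0,60,0.5,75,0.5,0,0,0,60,0.5,110,0.5,0,0,0,60,0.5,130,0.5,0,0,0,60,0.5,136,0.5,0,0,0,60,0.5,136,0.5,0,0,0,60,0.5,136,0.5,0,0,0,20,0.5,136,0.5,0,0,0,20,0.5,136,0.5,0,0,0,20,0.5,136,0.5,0,0,0,20,0.5,136,0.5,0,0,0,20,0.5,136,0.5,0,0,0,20,0.5,116,0.5,0,0,0,20,0.5,76,0.5,0,0,0,20,0.5,36,0.5,0,0,0,20,0.5,0,0.5,0,0,0,20,0.5,-5,0.5,0,0,0,20]
}}

```text
t: 18.65
eef_pos: [0.5125, 0.217, 0.2088]
orientation: [-1.564, -0.008, -0.277]
wrist_force: [0.6, -0.3, 0.4]
width: 0.0286
```

```bash
python3 ws.py 8; python3 go.py .4800 -.3318 .205 -4
```

```text
t 18.7 q [0.4  0.36 0.1  1.31 0.   2.25] pos [0.5118 0.2167 0.207 ] rpy [-1.5657 -0.0063 -0.2773] w 0.0284 F [-0.2 -0.  -1.7]
shift [ 1.196e+02  1.000e-01 -5.362e+02] rv [-0.0044 -0.2075  0.0068]
```

View pics/wrist8.png

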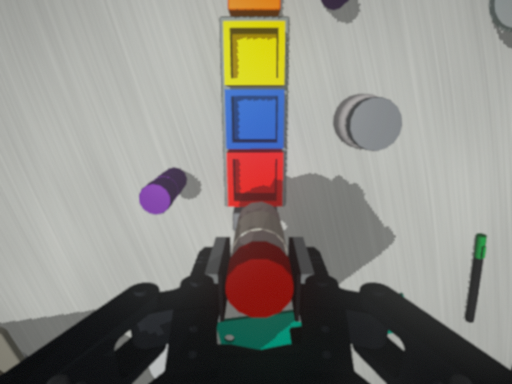

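Emit:
{"method": "servo_tool", "body": {
  "series": [120,0,-536,0,-0.2075,0,20,120,0,-536,0,-0.2075,0,20,120,0,-536,0,-0.2075,0,20,120,0,-536,0,-0.2075,0,20,120,0,-536,0,-0.2075,0,20,120,0,-536,0,-0.2075,0,20,120,0,-536,0,-0.2075,0,20,120,0,-536,0,-0.2075,0,20,120,0,-536,0,-0.2075,0,20,120,0,-536,0,-0.2075,0,20,120,0,-536,0,-0.2075,0,20,120,0,-536,0,-0.2075,0,20,120,0,-536,0,-0.2075,0,20,120,0,-536,0,-0.2075,0,20]
}}

```text
t: 20.1
eef_pos: [0.4778, -0.3315, 0.2016]
orientation: [-1.569, 0.002, -0.069]
wrist_force: [0.3, 0.1, 0.1]
width: 0.0285
```

```bash
python3 ws.py 9; python3 go.py .480 -.3318 .061 -4
python3 - <<'E'
from m import *
c,p,d=load('wrist',9); P=cloud(c,d); Z=P[...,2]
m=mask(p,'red')&(Z>.19)&(Z<.25); q=P[m]; print('cap',cv2.minEnclosingCircle((q[:,:2]*1000).astype(np.float32)),np.median(q[:,2]))
E
```

```text
t 20.15 q [-0.61  0.42  0.18  1.33  0.    1.03] pos [ 0.4781 -0.3311  0.202 ] rpy [-1.5695  0.0016 -0.0685] w 0.0284 F [0.4 0.7 0.2]
shift [  2.2 141.   -0.7] rv [-0.0013  0.0013 -0.0016]
cap ((477.1824035644531, -334.3683776855469), 15.940706253051758) 0.2291171439273638
```

Emit:
{"method": "servo_tool", "body": {
  "series": [1.5,30,0,0,0,0,20,1.5,65,0,0,0,0,20,1.5,95,0,0,0,0,20,1.5,117,0,0,0,0,20,1.5,132,0,0,0,0,20,1.5,139,0,0,0,0,20,1.5,142,0,0,0,0,20,1.5,142.5,0,0,0,0,20,1.5,142.5,0,0,0,0,20,1.5,142.5,0,0,0,0,20]
}}

```text
t: 21.15
eef_pos: [0.4805, -0.3332, 0.0614]
orientation: [-1.572, -0.002, -0.07]
wrist_force: [-0.7, -0.5, -1.1]
width: 0.0285
```

Emit:
{"method": "servo_tool", "body": {
  "series": [0,0,0,0,0,0,60,0,0,0,0,0,0,60,0,0,0,0,0,0,60,0,0,0,0,0,0,60,0,-15,0,0,0,0,60,0,-60,0,0,0,0,60,0,-110,0,0,0,0,60,0,-150,0,0,0,0,60,0,-185,30,0,0,0,60,0,-190,60,0,0,0,60,0,-190,60,0,0,0,60,0,-190,60,0,0,0,60,0,-190,60,0,0,0,60]
}}

```text
t: 22.45
eef_pos: [0.4836, -0.2733, 0.2494]
orientation: [-1.571, 0.001, -0.07]
wrist_force: [-0.7, -0.1, 0.3]
width: 0.0602
```

```bash
python3 ws.py 10;python3 go.py .522 -.0085 .25 83;  python3 - <<'E'
from m import *
c,p,d=load('wrist',10); P=cloud(c,d); Z=P[...,2]
for k in ('red','blue','yellow'):
 m=mask(p,k)&(Z>.07)&(Z<.1); q=P[m]; print('cap',cv2.minEnclosingCircle((q[:,:2]*1000).astype(np.float32)),np.median(q[:,2]))
o=mask(p,'orange')&(d>0)&(Z<.03)&(Z>.02); o[120:]=0; print('tag',rect(P[o]))
E
```

```text
t 22.5 q [-0.51  0.35  0.2   1.42 -0.    1.13] pos [ 0.4835 -0.2735  0.2492] rpy [-1.5703  0.0018 -0.0709] w 0.0603 F [-0.2  0.1 -0.8]
shift [ 19.6  -0.7 267. ] rv [-1.8000e-03 -1.5195e+00 -1.0000e-03]
cap ((479.0230407714844, -335.4214782714844), 14.9662446975708) 0.08743411567639815
cap ((483.6426086425781, -276.1552734375), 14.890769958496094) 0.08757380597419197
cap ((488.3974914550781, -213.76768493652344), 14.212331771850586) 0.08753115856444907
tag (array([ 492.4, -133.7]), 47.4, 21.9, np.float32(175.9))
```

View pics/wrist10.png

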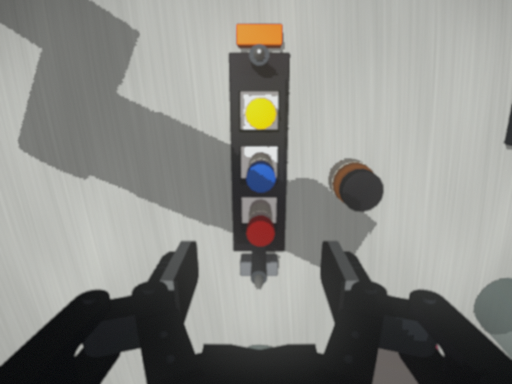

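Run:
```python
from m import *
c,p,d=load('wrist',10)
a=cv2.resize(p[35:75,235:285],(500,400),interpolation=cv2.INTER_CUBIC); b=cv2.resize(p[240:300,235:285],(500,600),interpolation=cv2.INTER_CUBIC)[:600]
b=cv2.resize(b,(333,400)); 
cv2.imwrite('pics/pins10.png',np.hstack([a[:,:460],b]))
```

```text
(no output)
```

View pics/pins10.png

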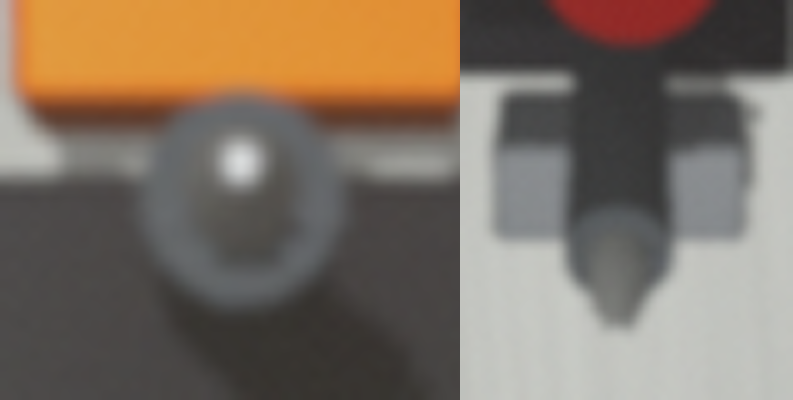

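Run:
```python
from m import *
c,p,d=load('wrist',10)
print(onplane(c,[[258.65,54.25],[258.2,277]],.093).round(4)); print(onplane(c,[[258.55,50.55],[258.1,286]],.115).round(4))
for n in('scene','side'):
    c,p,d=load(n); u,v=((200,150),(136,133)) if n=='scene' else ((286,136),(316,105))
    print(n); cv2.imwrite(f'pics/pz{n}.png',cv2.resize(np.hstack([p[v0-10:v0+20,u0-16:u0+16] for u0,v0 in ((u),(v))]),(768,360),interpolation=2))
```

```text
[[ 0.4903 -0.162   0.093 ]
 [ 0.4741 -0.3841  0.093 ]]
[[ 0.4903 -0.1618  0.115 ]
 [ 0.4744 -0.3809  0.115 ]]
scene
side
```

View pics/pzscene.png

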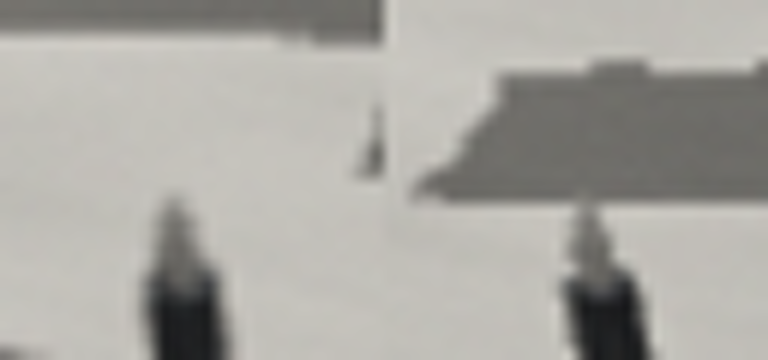

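Emit:
{"method": "servo_tool", "body": {
  "series": [20,0,267,0,-1.52,0,60,20,0,267,0,-1.52,0,60,20,0,267,0,-1.52,0,60,20,0,267,0,-1.52,0,60,20,0,267,0,-1.52,0,60,20,0,267,0,-1.52,0,60,20,0,267,0,-1.52,0,60,20,0,267,0,-1.52,0,60,20,0,267,0,-1.52,0,60,20,0,267,0,-1.52,0,60,20,0,267,0,-1.52,0,60,20,0,267,0,-1.52,0,60,20,0,267,0,-1.52,0,60,20,0,267,0,-1.52,0,60]
}}

```text
t: 23.9
eef_pos: [0.5226, -0.0082, 0.2501]
orientation: [-1.57, 0.0, 1.448]
wrist_force: [0.4, -0.6, 0.2]
width: 0.0599
```

```bash
python3 ws.py 11;python3 go.py .522 -.0085 .25 83;  python3 - <<'E'
from m import *
c,p,d=load('wrist',11); P=cloud(c,d); Z=P[...,2]
m=mask(p,'teal',100)&(Z>-.01)&(Z<.02); print('lid',rect(P[m]),np.median(Z[m])); q=P[m]
m=(p.max(2)<75)&(Z>.035)&(Z<.055); m[:,:]&=True; print('handle',rect(P[m]))
E
```

```text
t 23.95 q [-0.02  0.28  0.11  1.4   0.    0.11] pos [ 0.5227 -0.0081  0.2502] rpy [-1.5707  0.      1.4487] w 0.0597 F [-1.   0.7 -0.4]
shift [-0.4  0.2  0.6] rv [-0.0001  0.0001 -0.    ]
lid (array([520.7, -12. ]), 248.1, 59.5, np.float32(173.0)) 0.005645575403110379
handle (array([606.7,  -3.4]), 606.3, 360.2, np.float32(95.0))
```

View pics/wrist11.png

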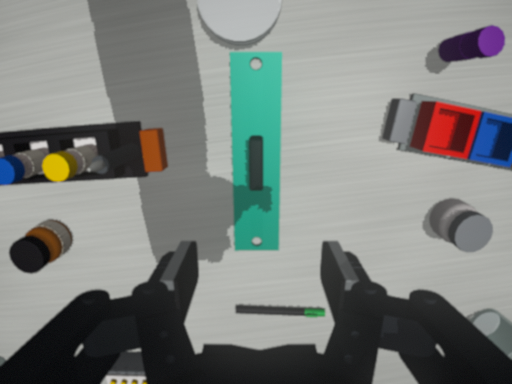

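```bash
python3 - <<'E'
from m import *
c,p,d=load('wrist',11)
hs=cv2.cvtColor(p,cv2.COLOR_BGR2HSV); H=[]
for u,v in((256,64),(256,240)):
    w=(hs[v-8:v+9,u-8:u+9,1]<110); n,l,s,ce=cv2.connectedComponentsWithStats(w.astype(np.uint8)); k=l[8,8]; print(s[k],ce[k]+[u-8,v-8]); H.append(ce[k]+[u-8,v-8])
h=onplane(c,H,.006); print(h,h.mean(0),np.linalg.norm(h[0]-h[1]),np.degrees(np.arctan2(*(h[0]-h[1])[[1,0]])))
P=cloud(c,d); m=(p.max(2)<75)&(d>0); m[:125]=0;m[200:]=0;m[:,:240]=0;m[:,275:]=0; m&=P[...,2]>.037;print(rect(P[m]))
E
python3 go.py .5207 -.012 .0145 83
```

```text
[  2   2  12  12 120] [255.5  63.5]
[ 3  5 11  9 72] [256.30555556 240.65277778]
[[ 0.41039144  0.00170415  0.006     ]
 [ 0.6308345  -0.02494253  0.006     ]] [ 0.52061297 -0.01161919  0.006     ] 0.22204771843391644 173.10764706567596
(array([520., -12.]), 58.0, 14.3, np.float32(174.3))
t 23.95 q [-0.02  0.28  0.11  1.4   0.    0.11] pos [ 0.5227 -0.0081  0.2502] rpy [-1.5707  0.      1.4487] w 0.0597 F [-1.   0.7 -0.4]
shift [ -4.1 235.7   1.4] rv [-0.0001  0.0001 -0.    ]
```

Emit:
{"method": "servo_tool", "body": {
  "series": [-4,45,1.4,0,0,0,60,-4,90,1.4,0,0,0,60,-4,135,1.4,0,0,0,60,-4,175,1.4,0,0,0,60,-4,210,1.4,0,0,0,60,-4,228,1.4,0,0,0,60,-4,234,1.4,0,0,0,60,-4,234,1.4,0,0,0,60,-4,234,1.4,0,0,0,8,-4,234,1.4,0,0,0,8,-4,234,1.4,0,0,0,8,-4,234,1.4,0,0,0,8,-4,234,1.4,0,0,0,8,-4,234,1.4,0,0,0,8,-4,234,1.4,0,0,0,8],
  "grip_force": 70
}}

```text
t: 25.45
eef_pos: [0.522, -0.0119, 0.0178]
orientation: [-1.574, -0.0, 1.45]
wrist_force: [0.1, -1.4, 6.1]
width: 0.0148
```

Lift gently to about z 0.17.

Emit:
{"method": "servo_tool", "body": {
  "series": [0,-10,0,0,0,0,8,0,-30,0,0,0,0,8,0,-60,0,0,0,0,8,0,-95,0,0,0,0,8,0,-130,0,0,0,0,8,0,-160,0,0,0,0,8,0,-175,0,0,0,0,8,0,-180,0,0,0,0,8,0,-180,0,0,0,0,8,0,-180,0,0,0,0,8]
}}

```text
t: 26.45
eef_pos: [0.5198, -0.0117, 0.1951]
orientation: [-1.568, 0.0, 1.45]
wrist_force: [-0.9, -0.2, -2.4]
width: 0.0148
```

```bash
python3 ws.py 12;python3 go.py .4825 -.2737 .2 -4.1;  python3 - <<'E'
from m import *
c,p,d=load('wrist',12); P=cloud(c,d); Z=P[...,2]
m=mask(p,'teal',100)&(Z>.1)&(Z<.25); print('lid',rect(P[m]),np.median(Z[m])); q=P[m]
A=np.c_[q[:,:2],np.ones(len(q))]; co=np.linalg.lstsq(A,q[:,2],rcond=None)[0]; print('plane',co)
E
```

```text
t 26.5 q [-0.02  0.3  -0.01  1.26  0.    0.1 ] pos [ 0.5197 -0.0118  0.1948] rpy [-1.5676e+00  3.0000e-04  1.4500e+00] w 0.0147 F [ 0.3  0.  -1.6]
shift [-264.5   -5.1    5.3] rv [-0.0023  1.5215 -0.0026]
lid (array([496.9,  -9. ]), 190.7, 60.2, np.float32(173.1)) 0.18322215397735592
plane [ 0.02464431 -0.0031969   0.1729226 ]
```

View pics/wrist12.png

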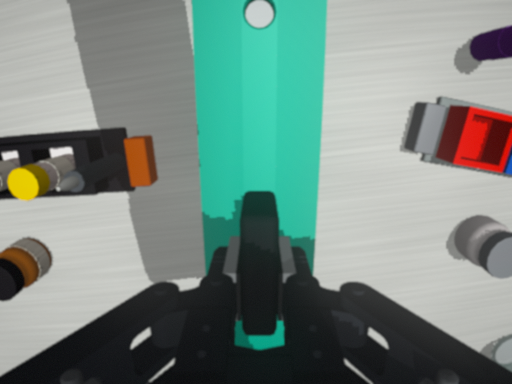

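Emit:
{"method": "servo_tool", "body": {
  "series": [-15,-1,0,0,0.09,0,8,-40,-2,1,0,0.22,0,8,-65,-3,1,0,0.36,0,8,-90,-4,2,0,0.5,0,8,-115,-5,2,0,0.64,0,8,-140,-5,3,0,0.78,0,8,-165,-5,3,0,0.92,0,8,-190,-5,4,0,1.06,0,8,-212,-5,4,0,1.2,0,8,-232,-5,5,0,1.33,0,8,-250,-5,5,0,1.44,0,8,-260,-5,5,0,1.5,0,8,-264.5,-5,5.3,0,1.5215,0,8,-264.5,-5,5.3,0,1.5215,0,8,-264.5,-5,5.3,0,1.5215,0,8,-264.5,-5,5.3,0,1.5215,0,8,-264.5,-5,5.3,0,1.5215,0,8]
}}

```text
t: 28.2
eef_pos: [0.4838, -0.2731, 0.2013]
orientation: [-1.571, 0.0, -0.07]
wrist_force: [0.4, 1.0, -1.6]
width: 0.0146
```

```bash
python3 ws.py 13;python3 go.py .4825 -.2737 .2 -4.1;  python3 - <<'E'
from m import *
c,p,d=load('wrist',13); P=cloud(c,d); Z=P[...,2]
m=mask(p,'teal',100)&(Z>.1)&(Z<.25); print('lid',rect(P[m]),np.median(Z[m])); q=P[m]
A=np.c_[q[:,:2],np.ones(len(q))]; co=np.linalg.lstsq(A,q[:,2],rcond=None)[0]; print('plane',co)
for n in('scene','side'):
    p,d=snapshot(n); cv2.imwrite(f'pics/{n}13.png',cv2.resize(p[60:240,80:320] if n=='scene' else p[40:220,180:420],(800,600)))
E
```

```text
t 28.25 q [-0.51  0.36  0.1   1.3   0.    1.13] pos [ 0.4838 -0.2732  0.2014] rpy [-1.5708e+00 -1.0000e-04 -7.0400e-02] w 0.0144 F [ 0.2  0.6 -1.8]
shift [-1.3  1.4 -0.6] rv [-0.      0.0012  0.0001]
lid (array([ 484.8, -250.3]), 190.5, 60.1, np.float32(85.9)) 0.1893115705157842
plane [-0.00112023 -0.02155735  0.1861644 ]
```

View pics/wrist13.png

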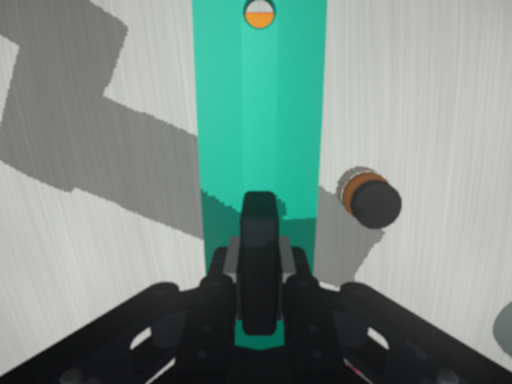

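View pics/scene13.png

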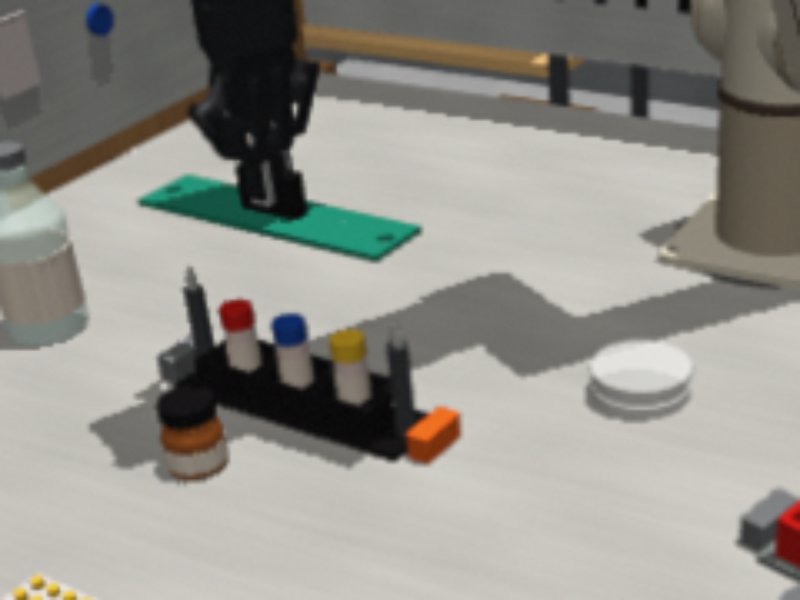

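Run:
```python
from m import *
c,p,d=load('wrist',13); P=cloud(c,d)
hs=cv2.cvtColor(p,cv2.COLOR_BGR2HSV); w=(~mask(p,'teal',100))[0:32,238:282].astype(np.uint8); n,l,s,ce=cv2.connectedComponentsWithStats(w)
k=l[13,21]; print(s[k]); ctr=ce[k]+[238,0]; 
x,y,ww,hh=s[k][:4]; ctr2=np.array([x+238+(ww-1)/2,y+(hh-1)/2]); print(ctr,ctr2)
for z in(.19,.1895): print(onplane(c,[ctr,ctr2],z).round(4))
c,p,d=load('wrist',12)
w=(~mask(p,'teal',100))[0:32,238:282].astype(np.uint8); n,l,s,ce=cv2.connectedComponentsWithStats(w); k=l[13,21]; print(s[k],ce[k]+[238,0])
for n in('scene','side'):
    c=cam(n); p,d=snapshot(n); P=cloud(c,d); Z=P[...,2]
    m=mask(p,'teal',100)&(Z>.15)&(Z<.25); m=cv2.erode(m.astype(np.uint8),np.ones((3,3)))>0; q=P[m]; A=np.c_[q[:,:2]-[.4825,-.2737],np.ones(len(q))]; print(n,len(q),np.linalg.lstsq(A,q[:,2],rcond=None)[0],q[:,1].min(),q[:,1].max())
    np.savez(f'{n}14.npz',p=p,d=d,**{k:c[k] for k in('R','t','K','k1')})
    # table reference tilt
    m=(Z<.01)&(Z>-.01)&(P[...,0]>.35)&(P[...,0]<.75)&(P[...,1]>-.4)&(P[...,1]<.1)&(p.min(2)>150); q=P[m]; A=np.c_[q[:,:2],np.ones(len(q))]; print('table',np.linalg.lstsq(A,q[:,2],rcond=None)[0])
c,p,d=load('wrist',13); P=cloud(c,d);Z=P[...,2]; m=(Z<.012)&(Z>-.012)&(d>0)&(p.min(2)>130); q=P[m]; A=np.c_[q[:,:2],np.ones(len(q))]; print('wrist table',np.linalg.lstsq(A,q[:,2],rcond=None)[0])
```

```text
[  6   0  31  29 687]
[259.06113537  13.44978166] [259.  14.]
[[ 0.4911 -0.1622  0.19  ]
 [ 0.491  -0.1624  0.19  ]]
[[ 0.4911 -0.1621  0.1895]
 [ 0.491  -0.1623  0.1895]]
[  7   0  29  28 666] [259.03153153  13.17717718]
scene 513 [ 0.00426405 -0.00263758  0.19028567] -0.3887528128478911 -0.1482585243208174
table [ 0.00175733 -0.00150029 -0.00126052]
side 441 [-0.00626014  0.00780195  0.18881866] -0.3986890358531601 -0.14441124674165545
table [ 1.06279042e-03 -7.46905950e-04  4.45890668e-05]
wrist table [-5.88711769e-04  2.48288887e-04 -2.90929285e-05]
```

Emit:
{"method": "servo_tool", "body": {
  "series": [-0.7,20,0,0,0,0,8,-0.7,40,0,0,0,0,8,-0.7,55,0,0,0,0,8,-0.7,62,0,0,0,0,8,-0.7,65,0,0,0,0,8,-0.7,65,0,0,0,0,8,-0.7,65,0,0,0,0,8]
}}

```text
t: 29.15
eef_pos: [0.4835, -0.274, 0.1372]
orientation: [-1.572, -0.002, -0.072]
wrist_force: [0.9, 0.4, -1.2]
width: 0.0149
```

```bash
python3 ws.py 15;python3 go.py .4825 -.2737 .11 -4.1;  python3 - <<'E'
from m import *
c,p,d=load('wrist',15); cv2.imwrite('pics/z15.png',cv2.resize(p[0:60,220:300],(800,600),interpolation=2))
for n,b in(('scene',(100,200,110,240)),('side',(70,170,240,360))):
    p,d=snapshot(n); cv2.imwrite(f'pics/{n}15.png',cv2.resize(p[b[0]:b[1],b[2]:b[3]],(780,600),interpolation=2))
E
```

```text
t 29.2 q [-0.52  0.4  -0.01  1.15  0.    1.13] pos [ 0.4835 -0.274   0.1373] rpy [-1.5716 -0.0016 -0.0715] w 0.0149 F [ 0.6  0.8 -1.7]
shift [-1.1 27.3  0.3] rv [0.0008 0.     0.0016]
```

View pics/z15.png

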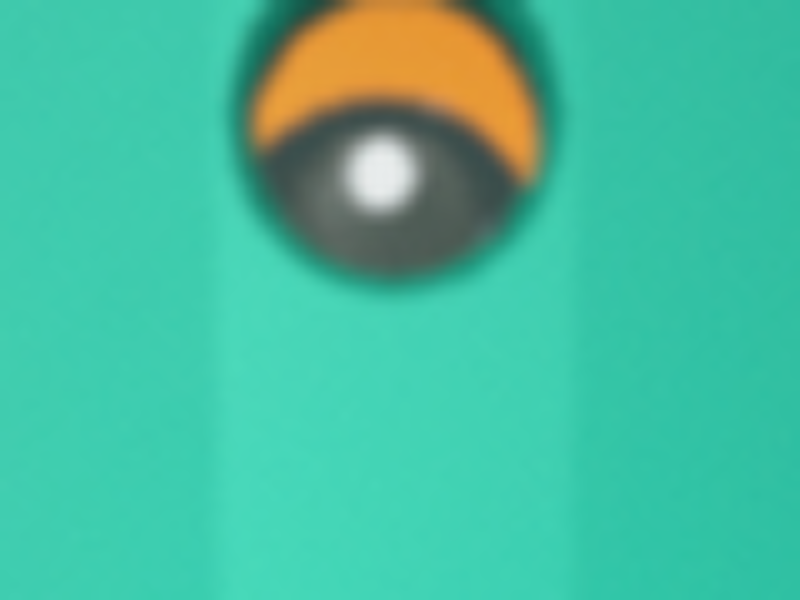

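View pics/scene15.png

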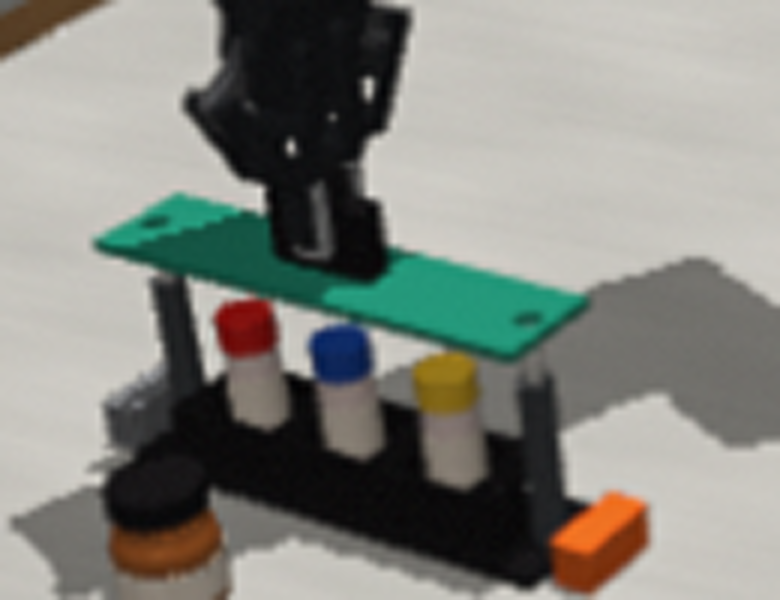

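View pics/side15.png

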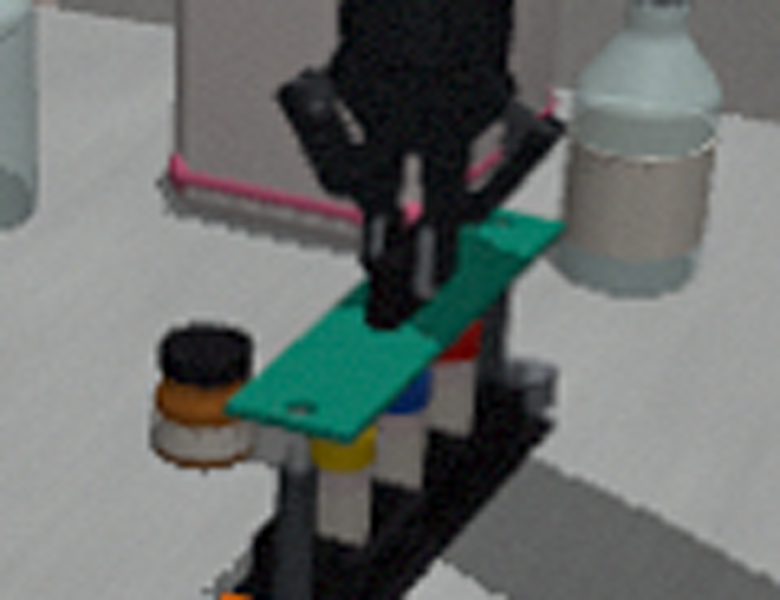

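Run:
```python
from m import *
c,p,d=load('wrist',15); P=cloud(c,d)
print('tip',onplane(c,[[257.7,16.7]],.115)); 
m=mask(p,'teal',100); q=P[m&(P[...,2]>.09)]; A=np.c_[q[:,:2]-[.4825,-.2737],np.ones(len(q))]; co=np.linalg.lstsq(A,q[:,2],rcond=None)[0]; print(co); print(rect(q))
z=co[2]+co[0]*.008+co[1]*.1118
for zz in (z,.1285): print(zz,onplane(c,[[259.1,12.6]],zz))
```

```text
tip [[ 0.49042277 -0.16200241  0.115     ]]
[-0.00115744 -0.0246607   0.12831612]
(array([ 484.6, -251.4]), 190.4, 59.9, np.float32(85.8))
0.12554979439773586 [[ 0.49102501 -0.16270188  0.12554979]]
0.1285 [[ 0.49097197 -0.16339451  0.1285    ]]
```

Emit:
{"method": "servo_tool", "body": {
  "series": [-0.6,4,0.9,0,0,0,8,-0.6,8,0.9,0,0,0,8,-0.6,11,0.9,0,0,0,8,-0.6,14,0.9,0,0,0,8,-0.6,16,0.9,0,0,0,8,-0.6,16,0.9,0,0,0,8]
}}

```text
t: 29.9
eef_pos: [0.4822, -0.2727, 0.1198]
orientation: [-1.571, 0.001, -0.072]
wrist_force: [-0.4, -0.6, -2.2]
width: 0.0148
```

```bash
python3 ws.py 16;python3 go.py .4825 -.2737 .11 -4.1;  python3 - <<'E'
from m import *
c,p,d=load('wrist',16); cv2.imwrite('pics/z16.png',cv2.resize(p[0:60,220:300],(400,300),interpolation=2))
for n,b in(('scene',(100,200,110,240)),):
    p,d=snapshot(n); cv2.imwrite(f'pics/{n}16.png',cv2.resize(p[b[0]:b[1],b[2]:b[3]],(780,600),interpolation=2))
E
```

```text
t 29.95 q [-0.51  0.42 -0.04  1.11 -0.    1.13] pos [ 0.4823 -0.2727  0.1201] rpy [-1.5706e+00  4.0000e-04 -7.1600e-02] w 0.0146 F [ 0.2  0.5 -2.3]
shift [ 0.3 10.1 -1. ] rv [-0.0002 -0.     -0.0004]
```

View pics/z16.png

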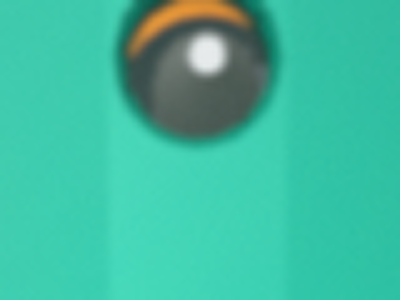

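View pics/scene16.png

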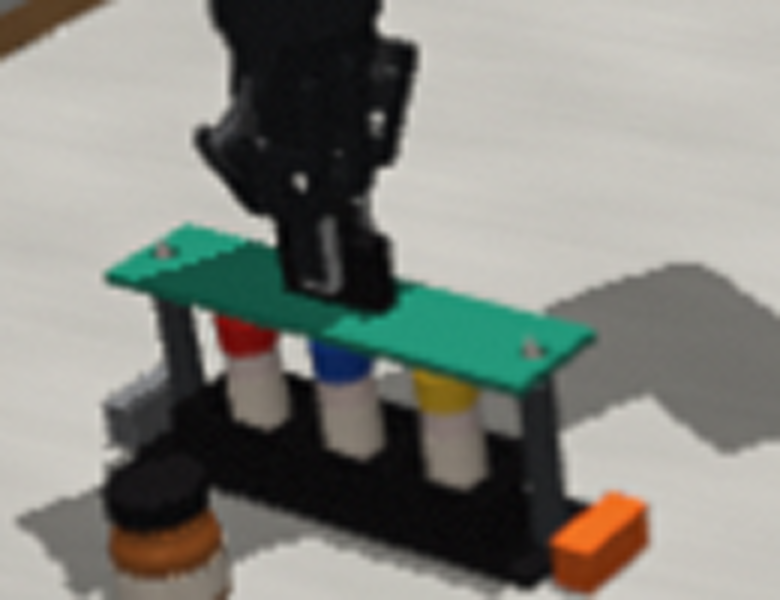

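Emit:
{"method": "servo_tool", "body": {
  "series": [0.5,3,0,0,0,0,8,0.5,5,0,0,0,0,8,0.5,7,0,0,0,0,8,0.5,9,0,0,0,0,8,0.5,10,0,0,0,0,8,0.5,10,0,0,0,0,8]
}}

```text
t: 30.6
eef_pos: [0.4829, -0.2727, 0.1108]
orientation: [-1.571, -0.0, -0.071]
wrist_force: [-2.1, 1.0, 2.4]
width: 0.0152
```

Emit:
{"method": "servo_tool", "body": {
  "series": [0,1,0,0,0,0,8,0,2,0,0,0,0,8,0,3,0,0,0,0,8,0,3,0,0,0,0,8]
}}

```text
t: 31.0
eef_pos: [0.4829, -0.2728, 0.1107]
orientation: [-1.572, -0.002, -0.071]
wrist_force: [-7.3, 4.7, 18.0]
width: 0.0146
```

```bash
python3 ws.py 17;python3 go.py .4825 -.2737 .11 -4.1;  python3 - <<'E'
from m import *
c,p,d=load('wrist',17); cv2.imwrite('pics/z17.png',cv2.resize(p[0:60,220:300],(400,300),interpolation=2))
for n,b in(('scene',(100,200,110,240)),('side',(70,170,240,360))):
    c=cam(n);p,d=snapshot(n); cv2.imwrite(f'pics/{n}17.png',cv2.resize(p[b[0]:b[1],b[2]:b[3]],(780,600),interpolation=2))
    P=cloud(c,d); q=P[mask(p,'teal',100)&(P[...,2]>.05)]; A=np.c_[q[:,:2]-[.4825,-.2737],np.ones(len(q))]; print(n,np.linalg.lstsq(A,q[:,2],rcond=None)[0])
E
```

```text
t 31.05 q [-0.51  0.42 -0.06  1.09 -0.    1.13] pos [ 0.4829 -0.2728  0.1107] rpy [-1.5719 -0.0019 -0.0714] w 0.0148 F [-6.6  5.4 18.5]
shift [-0.3  0.7 -1. ] rv [0.0011 0.0001 0.0019]
scene [ 0.6367348  -0.00600761  0.09459142]
side [-0.85328572  0.22398673  0.09017561]
```

View pics/scene17.png

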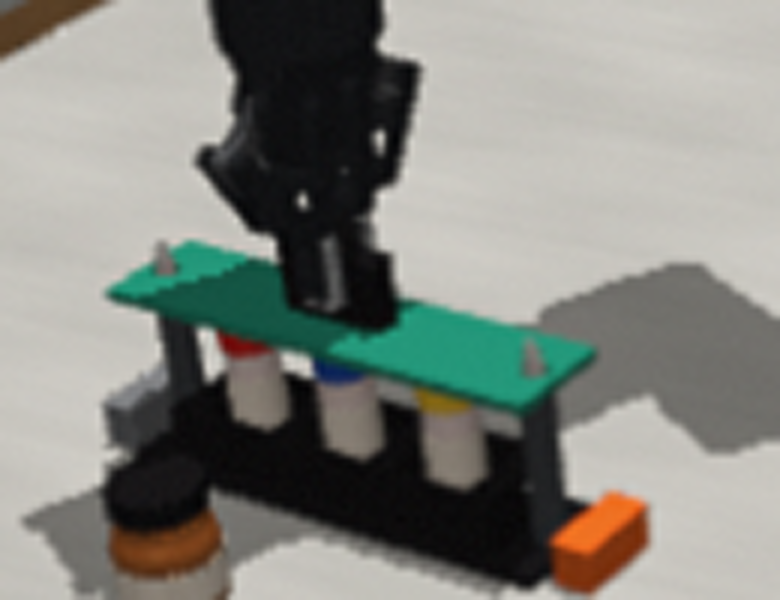

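View pics/side17.png

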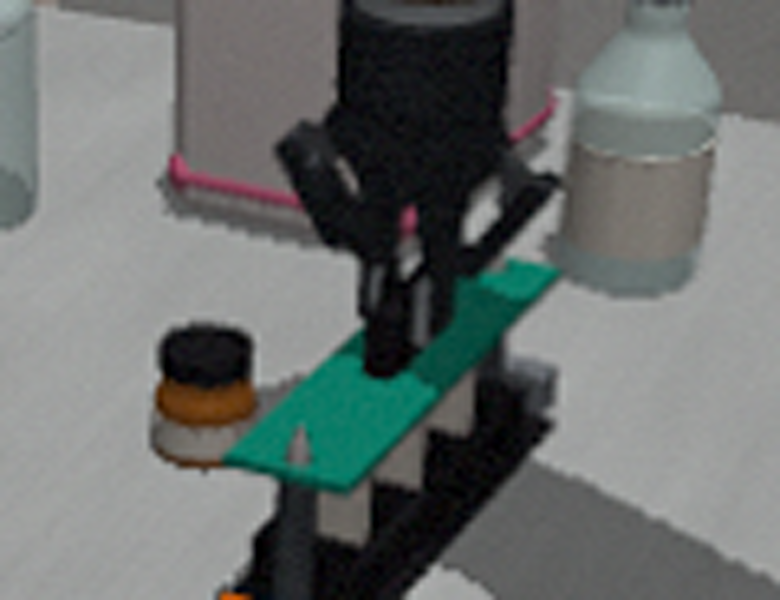

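Emit:
{"method": "servo_tool", "body": {
  "series": [0,-2,0,0,0,0,8,0,-2,0,0,0,0,8,0,-2,0,0,0,0,40,0,-2,0,0,0,0,40,0,-2,0,0,0,0,40,0,-2,0,0,0,0,40,0,-2,0,0,0,0,40,0,-20,0,0,0,0,40,0,-60,0,0,0,0,40,0,-100,0,0,0,0,40,0,-140,0,0,0,0,40,0,-150,0,0,0,0,40,0,-150,0,0,0,0,40,0,-150,0,0,0,0,40]
}}

```text
t: 32.55
eef_pos: [0.4824, -0.2725, 0.2559]
orientation: [-1.57, 0.002, -0.072]
wrist_force: [-0.0, -0.1, -0.5]
width: 0.04
```

```bash
python3 ws.py 18;python3 - <<'E'
from m import *
c,p,d=load('wrist',18);
def f(n,c,p,d):
    P=cloud(c,d); m=mask(p,'teal',100)&(P[...,2]>.07)&(P[...,2]<.12); m=cv2.erode(m.astype(np.uint8),np.ones((3,3)))>0; q=P[m]; A=np.c_[q[:,:2]-[.4825,-.2737],np.ones(len(q))]; print(n,np.linalg.lstsq(A,q[:,2],rcond=None)[0],rect(q))
f('wrist',c,p,d)
for n,b in(('scene',(100,200,110,240)),('side',(70,170,240,360))):
    c=cam(n);p,d=snapshot(n); cv2.imwrite(f'pics/{n}18.png',cv2.resize(p[b[0]:b[1],b[2]:b[3]],(780,600),interpolation=2)); f(n,c,p,d)
E
```

```text
wrist [-0.0006068   0.00021872  0.09865256] (array([ 482.9, -272.8]), 247.0, 57.6, np.float32(85.9))
scene [ 0.00335958 -0.00340867  0.09913451] (array([ 487.9, -266.9]), 242.9, 56.1, np.float32(86.8))
side [-0.00388934  0.00826746  0.09901928] (array([ 481.7, -267.2]), 245.9, 54.7, np.float32(85.0))
```

View pics/scene18.png

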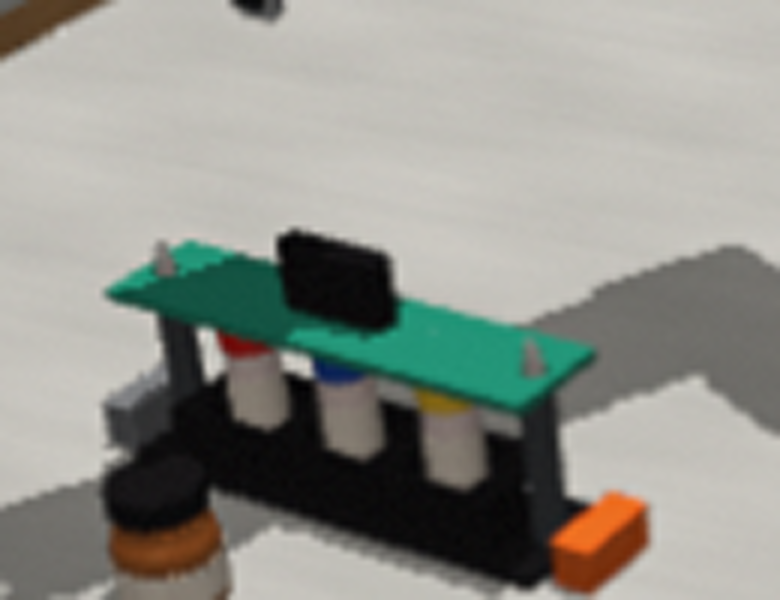

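View pics/side18.png

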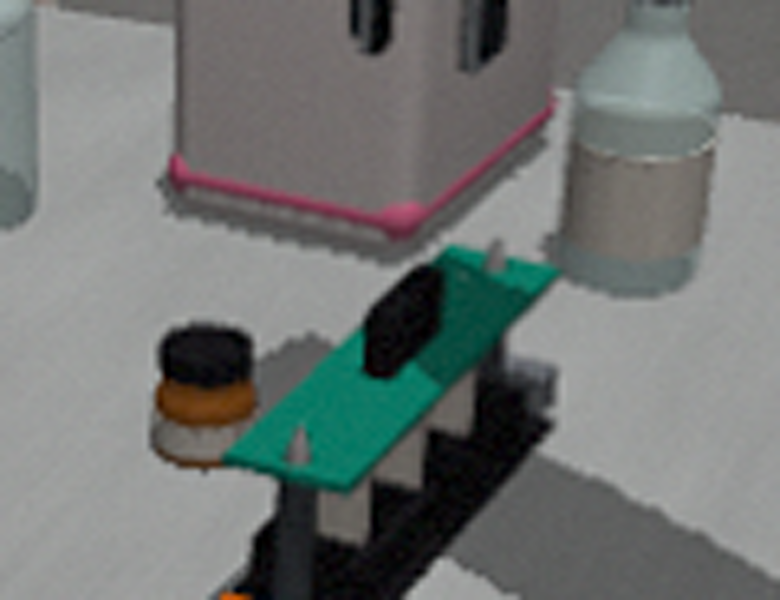

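View pics/wrist18.png

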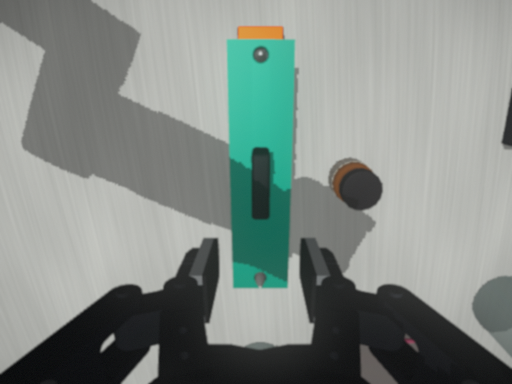

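The lid's top is at 0.0987 m and level, which puts its underside at about 0.093 m. Both pins stand through their holes (wrist [260,54] and [260,279]), and the gripper is clear.

```bash
python3 -c "
from station import job
print(job.sign_off())"
```

```text
the job is handed in; nothing more can be done
None
```

The three vials are in the black rack in the right order, the lid is on both pins, and the job is handed in. Motion and cameras took about 33 s of the 115 s. The sign-off reported no verdict.

- **Vials:** counted from each rack's orange block, the order is yellow, blue, red. I gripped each vial by its cap and left the purple look-alikes alone. The last wrist view before the lid went on showed all three upright, with cap tops at about 0.0875 m (0.088 m expected) and within about 2 mm of the pocket centres.
- **Lid:** after I let go, the wrist camera put its top at 98.7 mm, so the underside is at about 92.7 mm, tilted by less than 0.001 rad. It is lined up with the rack to about 0.1° and centred within about 1 mm. Both pins show through the holes, and the gripper was about 145 mm above its release height.

**Disagreements between measurements:**
- **Lid position:** the two fixed cameras put the lid centre about 6 mm further along y than the wrist camera. I put that down to their viewing bias, because the pins are through the holes.
- **Lid tilt:** while the lid was held, the wrist camera showed about 0.02 rad of tilt that the fixed cameras did not. After release the wrist camera read level, and the fixed cameras differed from that by at most 0.009 rad.
- **Seating force:** pressing the lid down reached about 18 N at the wrist. I backed off before opening the gripper.

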